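Test the push-seal spice jars and slide the sound ones home

TASK

Test every spice jar on the counter by pressing the button on its lid all the way down and letting go: stand the jars whose button stays down in the pulled-out tray, and set the ones whose button pops back part-way aside on the round chopping board, all upright. Once every jar is sorted, press the tray's red release lever down and push the tray fully home. Leave the bowl, mortar and colander where they are.

Things in the scene. Friction and masses are not known exactly. Their poses are not given: they have to be found in the camera images.
- jara_mid (a point): Centre (half-way up, 30 mm above the base) of loose spice jar A: an upright cylinder 52 mm across and 60 mm tall (glass below, steel lid above), 200 g, its z axis up; on the lid's centre is a round push button 26 mm across. All jars look alike; some are absent.
- jara_button (a joint): Push of jar A's sprung button in m: 0 = up (top 78 mm above the jar's base, 14 mm yellow band showing), 0.014 = fully in (top 64 mm, only the red cap showing; takes about 5 N). Let go after a full press, a sound one stays at about 0.0115; a failing one always pops back to about 0.007 (half the band showing); if pressed too little, back to 0. Which jars fail is not known beforehand.
- jarb_mid (a point): Centre (half-way up, 30 mm above the base) of loose spice jar B: an upright cylinder 52 mm across and 60 mm tall (glass below, steel lid above), 200 g, its z axis up; on the lid's centre is a round push button 26 mm across. All jars look alike; some are absent.
- jarb_button (a joint): Push of jar B's sprung button in m: 0 = up (top 78 mm above the jar's base, 14 mm yellow band showing), 0.014 = fully in (top 64 mm, only the red cap showing; takes about 5 N). Let go after a full press, a sound one stays at about 0.0115; a failing one always pops back to about 0.007 (half the band showing); if pressed too little, back to 0. Which jars fail is not known beforehand.
- jarc_mid (a point): Centre (half-way up, 30 mm above the base) of loose spice jar C: an upright cylinder 52 mm across and 60 mm tall (glass below, steel lid above), 200 g, its z axis up; on the lid's centre is a round push button 26 mm across. All jars look alike; some are absent.
- jarc_button (a joint): Push of jar C's sprung button in m: 0 = up (top 78 mm above the jar's base, 14 mm yellow band showing), 0.014 = fully in (top 64 mm, only the red cap showing; takes about 5 N). Let go after a full press, a sound one stays at about 0.0115; a failing one always pops back to about 0.007 (half the band showing); if pressed too little, back to 0. Which jars fail is not known beforehand.
- jard_mid (a point): Centre (half-way up, 30 mm above the base) of loose spice jar D: an upright cylinder 52 mm across and 60 mm tall (glass below, steel lid above), 200 g, its z axis up; on the lid's centre is a round push button 26 mm across. All jars look alike; some are absent.
- jard_button (a joint): Push of jar D's sprung button in m: 0 = up (top 78 mm above the jar's base, 14 mm yellow band showing), 0.014 = fully in (top 64 mm, only the red cap showing; takes about 5 N). Let go after a full press, a sound one stays at about 0.0115; a failing one always pops back to about 0.007 (half the band showing); if pressed too little, back to 0. Which jars fail is not known beforehand.
- jare_mid (a point): Centre (half-way up, 30 mm above the base) of loose spice jar E: an upright cylinder 52 mm across and 60 mm tall (glass below, steel lid above), 200 g, its z axis up; on the lid's centre is a round push button 26 mm across. All jars look alike; some are absent.
- jare_button (a joint): Push of jar E's sprung button in m: 0 = up (top 78 mm above the jar's base, 14 mm yellow band showing), 0.014 = fully in (top 64 mm, only the red cap showing; takes about 5 N). Let go after a full press, a sound one stays at about 0.0115; a failing one always pops back to about 0.007 (half the band showing); if pressed too little, back to 0. Which jars fail is not known beforehand.
- jarf_mid (a point): Centre (half-way up, 30 mm above the base) of loose spice jar F: an upright cylinder 52 mm across and 60 mm tall (glass below, steel lid above), 200 g, its z axis up; on the lid's centre is a round push button 26 mm across. All jars look alike; some are absent.
- jarf_button (a joint): Push of jar F's sprung button in m: 0 = up (top 78 mm above the jar's base, 14 mm yellow band showing), 0.014 = fully in (top 64 mm, only the red cap showing; takes about 5 N). Let go after a full press, a sound one stays at about 0.0115; a failing one always pops back to about 0.007 (half the band showing); if pressed too little, back to 0. Which jars fail is not known beforehand.
- tray_floor (a point): Centre of the inner floor of the sliding wooden spice tray, 16 mm above the counter; the point's x axis points the way the tray slides home, y to the tray's left, z up. Inside the tray is 122 mm along x by 192 mm along y, with walls 25 mm high above the floor (front panel: 39 mm). Room for four jars, two by two.
- tray_front (a point): Middle of the outer face of the tray's upright front panel (210 mm wide along y, from 10 to 55 mm above the counter), 35 mm above the counter; its x axis points the way the tray slides home. Pushing this face along +x slides the tray home once released (about 2 to 4 N).
- tray (a joint): Travel of the tray in m: 0 = fully pulled out (locked there by the release lever after about 5 mm), 0.120 = fully home in its dock. It stays where it is left.
- lever_pad (a point): Middle of the upper face of the red press pad (42 x 36 mm, 10 mm thick) of the slide's release lever, beside the tray's right (-y) side, 65 mm above the counter while up; its x axis points along the lever to its hinge, which is 87 mm away along +x, 5 mm lower. Pressed fully down the pad's middle sinks about 35 mm.
- lever (a joint): Release lever angle in rad: 0 = up (tray locked), about 0.42 = fully down (tray released). Pressing the pad down (about 2 N) increases it; it stays down where it is left.
- board_top (a point): Centre of the top face of the round tamarind-wood chopping board, 224 mm across, fixed, top 26 mm above the counter.
- bowl: Bystander: white ceramic rice bowl, 112 mm across, 55 mm tall; origin under its centre.
- mortar: Bystander: grey stone mortar with its pestle, 128 mm across, 100 mm tall (pestle to 141 mm); origin under its centre.
- colander: Bystander: green plastic colander, 190 mm across, 80 mm tall; origin under its centre.
Not all that is in view belongs to the job. What is shaped like the part that bears jarf_mid but orange is not meant.

How it is judged:
By the outcome, as a careful person would: the job done as asked, in the order asked, and still so for the second after the job is handed in, with the robot touching nothing.
Of jara, jarb, jarc, jard, jare, jarf only 4 to 5 are there at a start; the rules pass over those that are not, and their reading is None.
At some moment in a run one of jara, jarb, jarc, jard, jare, jarf may be knocked a few centimetres aside while the robot is not near it.
It also fails if it takes over 210 s, if anything falls off the work surface, if the arm or the gripper's body presses on something with over 40 N, if the wrist force passes 120 N, or if a joint passes its speed limit or range.

ROBOT

A 7-joint arm with a two-finger parallel gripper is mounted at the origin on the work surface. World frame = base frame: x ahead of the robot, y to its left, z up, the work surface at z = 0. Lengths are in m, angles in rad, forces in N, time in s.
With the tool pointing down it reaches from about 0.425 to 0.925 m from the base axis. Payload 6.8 kg.
Tool frame: the origin (TCP) lies at the very end of the fingers, on their centre line; the grasp point (between the pads) lies 19 mm behind it; z points along the fingers, y is the line along which they close (so a half turn about z gives the same grasp; the last joint's range is limited). The gripper opens to 85 mm and grips with 20 to 120 N. Pads are 22 mm wide; open, the fingers measure 114 mm over their backs; the gripper's body (76 mm by 85 mm) begins 54 mm behind the grasp point. The pads swing forward as they close: fully open they stand 13 mm farther back than shut.
Start: joints at [1.163, 0.477, 0.022, 1.555, -0.011, 1.109, -0.083], TCP at [0.199, -0.645, 0.231] pointing down, gripper open.
Joint ranges: [-2.96, 2.96], [-0.34, 2.1], [-1.41, 1.46], [0.24, 2.44], [-1.37, 4.51], [0.17, 1.92], [-2.96, 2.96]. Speed limits (rad/s): [2.39, 2.39, 3.14, 3.14, 3.14, 3.14, 3.14].

INTERFACE

Orientations are given as a unit quaternion [w, x, y, z].
In Python, from station import get_obs, read_camera, hand_in gives the robot as it stands.
- The arm moves only by the tool arm_command, never from a script. Its argument "commands" is one flat list of numbers, 7 for each row, row after row: the shift along the tool's x, y, z in m, then the turn, a rotation vector about the tool's x, y, z in degrees, then the opening, from 0 (shut) to 1 (fully open). In form: [tx, ty, tz, rx, ry, rz, fingers, tx, ty, tz, rx, ry, rz, fingers, ...]. A call has 1 to 8 rows; each row is the pose to reach, as a shift and turn from the pose commanded when the call began, along the tool's axes at that moment; what a row does not reach only later rows make up. A row lasts 1/10 s, in which the tool goes at most 50 mm and 8.59 degrees, less where a joint would pass 70% of its speed; a pose out of reach is approached as far as the arm can. A call with a gripper value outside its range is refused whole. The fingers move at their own pace and stop on an object; "force" is the grip in N (left out, the last holds). Time passes only in rows, so rows that repeat a pose let the fingers close. It gives the time, the measured TCP pose, the force, the opening and the grip force at its end, in the units of the state.
- get_obs(): the state, without advancing time (a new reading comes with each control period).
- read_camera(name): name is "side" or "top" or "wrist"; returns a dict with "img" (384x512x3 uint8, red, green, blue), "camera_matrix" (3x3 intrinsics, pixels), "pose" (4x4, takes a point from camera to world coordinates). Camera axes: x right, y down, z forward; pixel columns grow to the right and rows downward; lengths in m; the calibration is good to about 2 mm. A picture is of the moment at which its call begins. There is no depth.
- hand_in(): hands the job in; it is judged then, once.
The state is a dict: "t": time; "q": joint angles; "joint_vel": joint speeds; "joint_torque": joint torques, N m; "eef_pos": TCP position; "tool_rot": TCP orientation; "contact_force": force on the tool from outside, world axes, zero at the start; "torque": the same for the moment, N m; "gripper_width": opening from 0.0 (shut) to 1.0 (fully open); "grasp_force": force on a finger pad.
Only numpy, scipy, OpenCV 4.12 (cv2) and the standard library are available. Lean on these libraries where they do the work, as an engineer would, in place of code of your own. Each camera call takes 0.05 s, during which the arm holds its last target. There are 200 camera calls.

## Working session

There is one attempt and no reset: what is moved stays moved. The work goes in short steps, Python scripts to look and compute and a tool call to move; the robot and the scene stay as the last step left them, time stands still between calls to the robot, and variables do not carry over. Pictures are saved under pics/ and viewed, at most 14 in all, crops included, and the job is handed in when it is done.

Besides the shell and the picture viewer there is one more tool, called after "Request:" by a JSON object that holds its "name" and its "arguments". arm_command: Moves the arm, as the interface text tells. Its arguments: {"type":"object","properties":{"commands":{"type":"array","items":{"type":"number"}},"force":{"type":"number"}},"required":["commands"]}

```bash
ls; mkdir -p pics
cat > h.py <<'E'
import numpy as np, cv2
from station import get_obs, read_camera, hand_in
def ray(c,u,v):
    K=c["camera_matrix"];T=np.array(c["pose"])
    d=T[:3,:3]@np.linalg.solve(K,[u,v,1.]);return T[:3,3],d
def onz(c,u,v,z):
    o,d=ray(c,u,v);return o+d*(z-o[2])/d[2]
def proj(c,p):
    T=np.array(c["pose"]);q=c["camera_matrix"]@(T[:3,:3].T@(np.array(p)-T[:3,3]));return q[:2]/q[2]
def tri(c1,p1,c2,p2):
    o1,d1=ray(c1,*p1);o2,d2=ray(c2,*p2)
    s=np.linalg.lstsq(np.c_[d1,-d2],o2-o1,rcond=None)[0]
    a=o1+s[0]*d1;b=o2+s[1]*d2;return (a+b)/2,np.linalg.norm(a-b)
def save(c,n):cv2.imwrite("pics/"+n+".png",cv2.cvtColor(c["img"],cv2.COLOR_RGB2BGR))
E
python3 - <<'E'
from h import *
t=read_camera("top");s=read_camera("side")
cv2.imwrite("pics/a.png",cv2.cvtColor(cv2.resize(t["img"],(800,600)),cv2.COLOR_RGB2BGR))
cv2.imwrite("pics/b.png",cv2.cvtColor(cv2.resize(s["img"],(800,600)),cv2.COLOR_RGB2BGR))
for c in(t,s):print(np.round(c["pose"],3),c["camera_matrix"][0])
o=get_obs();print(o["t"],o["eef_pos"],o["tool_rot"],o["gripper_width"])
E
```

```text
pics
[[ 0.095 -0.975  0.199  0.348]
 [-0.995 -0.094  0.014 -0.064]
 [ 0.005 -0.199 -0.98   1.14 ]
 [ 0.     0.     0.     1.   ]] [361.84753325   0.         259.94268308]
[[ 0.997 -0.057  0.053  0.506]
 [-0.078 -0.685  0.724 -0.87 ]
 [-0.005 -0.726 -0.688  0.851]
 [ 0.     0.     0.     1.   ]] [373.3678825    0.         256.59370485]
0.1 [ 0.19919206 -0.64439071  0.23041592] [-7.94940468e-04  9.88783967e-01  1.49350609e-01 -1.73272966e-04] 0.9967395212952642
```

View pics/a.png

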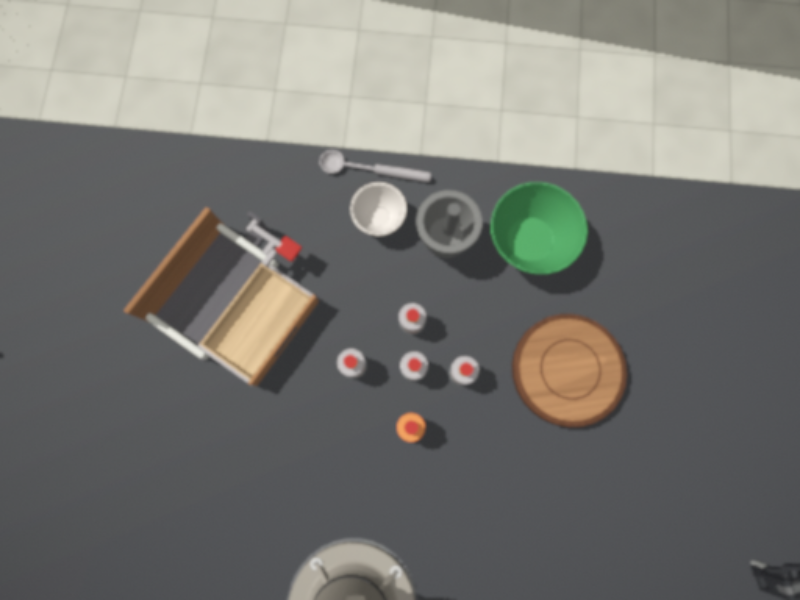

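View pics/b.png

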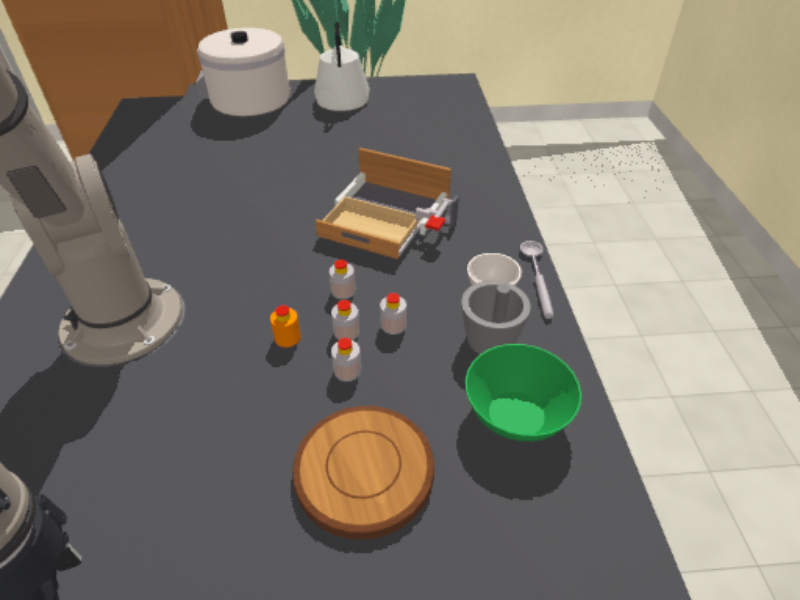

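Top view: four white jars at (412,317), (350,362), (414,365), (464,369), with an orange decoy at (411,428). The tray is at about (260,325), the lever pad at (288,249) and the board at (570,370). The side view shows the same set.

```bash
cat >> h.py <<'E'
def blobs(img,lo,hi,amin=12):
    hsv=cv2.cvtColor(img,cv2.COLOR_RGB2HSV)
    m=cv2.inRange(hsv,lo,hi)
    if lo[0]==0:m|=cv2.inRange(hsv,(172,lo[1],lo[2]),(180,255,255))
    n,l,st,ce=cv2.connectedComponentsWithStats(m)
    return [(*ce[i],st[i,4],*st[i,:4]) for i in range(1,n) if st[i,4]>=amin]
RED=((0,150,90),(5,255,255))
E
python3 - <<'E'
from h import *
t=read_camera("top");s=read_camera("side")
bt=blobs(t["img"],*RED);bs=blobs(s["img"],*RED)
for b in bt:
    print("T",np.round(b,1))
    for c in bs:
        p,e=tri(t,b[:2],s,c[:2])
        if e<.006 and -.02<p[2]<.12: print("   ",np.round(p,4),round(e,4),np.round(c[:3]))
# board
bd=[b for b in blobs(t["img"],(5,90,60),(18,220,255),150)]
for b in bd: print("wood",np.round(b),onz(t,b[0],b[1],.026))
def mask(c,lo,hi):
    m=cv2.inRange(cv2.cvtColor(c["img"],cv2.COLOR_RGB2HSV),lo,hi);return m
for n,c in(("T",t),("S",s)):
    hsv=cv2.cvtColor(c["img"],cv2.COLOR_RGB2HSV)
    pts=[(260,325),(570,370),(284,280),(170,260)] if n=="T" else [(365,222),(365,465),(350,240),(400,175)]
    for u,v in pts: print(n,(u,v),hsv[int(v*.64),int(u*.64)])
save(t,"t0");save(s,"s0")
E
```

```text
T [184.6 158.9 126.  177.  152.   15.   15. ]
    [0.6621 0.1961 0.0579] 0.0002 [278. 142.  83.]
T [263.8 201.6  33.  261.  199.    7.    6. ]
    [ 0.5483 -0.0618  0.0765] 0.0018 [251. 190.  40.]
T [224.  231.1  36.  221.  228.    7.    7. ]
    [0.4488 0.0462 0.0781] 0.0009 [218. 169.  36.]
T [264.8 233.1  34.  262.  230.    7.    7. ]
    [ 0.4542 -0.0736  0.078 ] 0.0005 [220. 195.  46.]
T [298.  236.1  36.  295.  233.    7.    7. ]
    [ 0.455  -0.1713  0.0771] 0.0009 [220. 219.  56.]
T [263.  273.2  47.  260.  270.    7.    8. ]
    [ 0.3394 -0.0791  0.0781] 0.001 [180. 198.  46.]
wood [ 112.  170. 1359.   80.  133.   60.   71.] [0.61304395 0.42906154 0.026     ]
wood [152. 197. 500. 131. 171.  43.  57.] [0.53682193 0.28859034 0.026     ]
wood [180. 218. 384. 148. 189.  55.  57.] [0.48003292 0.19221151 0.026     ]
wood [ 364.  237. 4109.  328.  201.   73.   72.] [ 0.47675019 -0.37945124  0.026     ]
wood [263. 273. 263. 253. 264.  20.  20.] [ 0.33873925 -0.07867277  0.026     ]
T (260, 325) [ 18  78 229]
T (570, 370) [ 14 120 189]
T (284, 280) [ 18  81 199]
T (170, 260) [ 13 126 150]
S (365, 222) [ 18 105 234]
S (365, 465) [ 15 157 201]
S (350, 240) [ 14 156 134]
S (400, 175) [ 14 160 116]
```

Run:
```python
import cv2,numpy as np
a=cv2.imread("pics/t0.png")[125:255,75:215];b=cv2.imread("pics/s0.png")[90:175,195:300]
a=cv2.resize(a,None,fx=3.5,fy=3.5,interpolation=cv2.INTER_CUBIC)
b=cv2.resize(b,None,fx=3,fy=3,interpolation=cv2.INTER_CUBIC)
o=np.zeros((455,a.shape[1]+b.shape[1],3),np.uint8);o[:a.shape[0],:a.shape[1]]=a;o[:b.shape[0],a.shape[1]:]=b
print(o.shape,a.shape);cv2.imwrite("pics/c.png",o)
```

```text
(455, 805, 3) (455, 490, 3)
```

View pics/c.png

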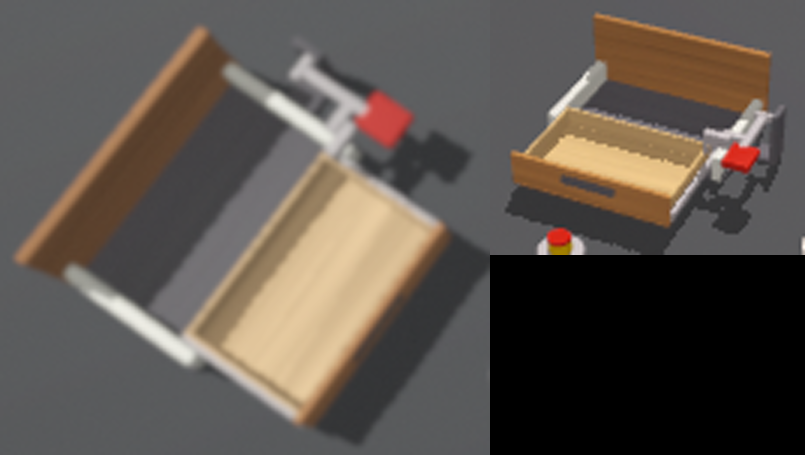

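The crop shows the front panel's top-edge ends: about (446,226) and (302,412) in the top view, and about (671,206) and (512,153) in the side view. The back wall corners are about (328,152) and (188,332).

Run:
```python
from h import *
t=read_camera("top");s=read_camera("side")
T=lambda u,v:(75+u/3.5,125+v/3.5)
S=lambda u,v:(195+(u-490)/3,90+v/3)
A=onz(t,*T(446,227),.055);B=onz(t,*T(302,412),.055)
print("front",A,B,np.linalg.norm(A-B),tri(t,T(446,227),s,S(671,206)),tri(t,T(302,412),s,S(512,153)))
C=onz(t,*T(328,152),.041);D=onz(t,*T(188,332),.041);print("back",C,D,np.linalg.norm(C-D))
d=(A-B)[:2];d/=np.linalg.norm(d);print("yaw dir -y of tray",d,"home",[-d[1],d[0]],np.degrees(np.arctan2(d[0],-d[1])))
d=(C-D)[:2];d/=np.linalg.norm(d);print("back dir",d)
print("frontmid",(A+B)/2,"backmid",(C+D)/2)
```

```text
front [0.569967   0.12875729 0.055     ] [0.39833957 0.23023108 0.055     ] 0.1993813019130412 (array([0.5744826 , 0.13148936, 0.0409453 ]), np.float64(0.003229374941521306)) (array([0.39581579, 0.22930576, 0.05666806]), np.float64(0.00496114627793507))
back [0.63112975 0.24533739 0.041     ] [0.4582435  0.34315272 0.041     ] 0.1986391024638023
yaw dir -y of tray [ 0.86080001 -0.50894335] home [np.float64(0.5089433535022824), np.float64(0.8608000133165955)] 59.40652734909447
back dir [ 0.87035355 -0.49242735]
frontmid [0.48415328 0.17949419 0.055     ] backmid [0.54468662 0.29424506 0.041     ]
```

Request:
{"name": "arm_command", "arguments": {"commands": [0.4,-0.447,-0.05,0,0,17.2,0,0.4,-0.447,-0.05,0,0,17.2,0,0.4,-0.447,-0.05,0,0,17.2,0,0.4,-0.447,-0.05,0,0,17.2,0,0.4,-0.447,-0.05,0,0,17.2,0,0.4,-0.447,-0.05,0,0,17.2,0,0.4,-0.447,-0.05,0,0,17.2,0,0.4,-0.447,-0.05,0,0,17.2,0]}}

```text
t: 1.1
eef_pos: [0.366, -0.2807, 0.265]
tool_rot: [0.0, 1.0, -0.0, 0.0]
contact_force: [1.1, -0.7, 1.2]
gripper_width: -0.001
grasp_force: 0.0
```

Request:
{"name": "arm_command", "arguments": {"commands": [0.085,-0.19,-0.015,0,0,0,0,0.085,-0.19,-0.015,0,0,0,0,0.085,-0.19,-0.015,0,0,0,0,0.085,-0.19,-0.015,0,0,0,0,0.085,-0.19,-0.015,0,0,0,0,0.085,-0.19,-0.015,0,0,0,0,0.085,-0.19,-0.015,0,0,0,0]}}

```text
t: 1.8
eef_pos: [0.4501, -0.094, 0.2793]
tool_rot: [0.0, 1.0, -0.001, -0.0]
contact_force: [-0.5, 0.1, 0.2]
gripper_width: 0.001
grasp_force: 0.0
```

Run:
```python
from h import *
w=read_camera("wrist");save(w,"w1");print(np.round(w["pose"],3),w["camera_matrix"][0]);o=get_obs();print(o["eef_pos"],o["tool_rot"],o["contact_force"])
for b in blobs(w["img"],*RED,40):print(np.round(b,1),onz(w,b[0],b[1],.078))
```

```text
[[-0.002 -0.952 -0.307  0.528]
 [-1.     0.002  0.    -0.095]
 [ 0.001  0.307 -0.952  0.421]
 [ 0.     0.     0.     1.   ]] [319.67013773   0.         252.73853715]
[ 0.44991334 -0.09445798  0.27925829] [ 2.74576004e-04  9.99998672e-01 -1.55468512e-03 -4.05052626e-04] [ 0.63338633 -0.84481753 -0.47829199]
[219.1  70.9 473.  208.   59.   24.   25. ] [ 0.54754471 -0.06110176  0.078     ]
[322.3 161.6 374.  312.  151.   22.   22. ] [ 0.45464511 -0.17073901  0.078     ]
[232.9 162.3 369.  222.  152.   23.   22. ] [ 0.454065   -0.07305122  0.078     ]
[123.8 167.8 380.  113.  158.   23.   21. ] [0.44818523 0.04699234 0.078     ]
```

View pics/w1.png

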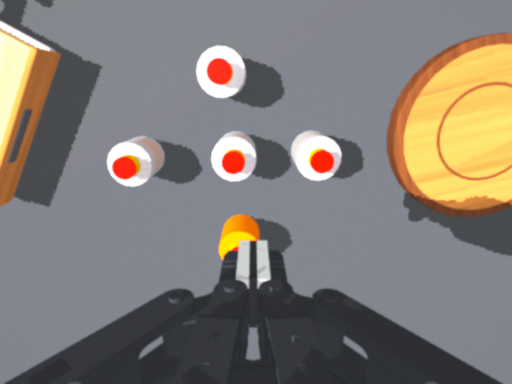

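Wrist view: four white jars with caps at (219,71), (322,162), (233,162) and (124,168). They agree with the top/side triangulation to about 1 mm. I'll press the middle jar first.

Request:
{"name": "arm_command", "arguments": {"commands": [0.004,-0.0215,0.15,0,0,0,0,0.004,-0.0215,0.15,0,0,0,0,0.004,-0.0215,0.15,0,0,0,0,0.004,-0.0215,0.185,0,0,0,0,0.004,-0.0215,0.2,0,0,0,0,0.004,-0.0215,0.208,0,0,0,0,0.004,-0.0215,0.214,0,0,0,0,0.004,-0.0215,0.216,0,0,0,0]}}

```text
t: 2.65
eef_pos: [0.4547, -0.0723, 0.0638]
tool_rot: [0.0, 1.0, -0.001, 0.0]
contact_force: [-5.0, -2.1, 11.8]
gripper_width: -0.001
grasp_force: 5.9
```

Request:
{"name": "arm_command", "arguments": {"commands": [0,0,0.001,0,0,0,0,0,0,0.002,0,0,0,0]}}

```text
t: 2.85
eef_pos: [0.4548, -0.0724, 0.0633]
tool_rot: [0.001, 1.0, -0.001, 0.0]
contact_force: [-9.3, -1.4, 25.8]
gripper_width: -0.006
grasp_force: 12.3
```

Request:
{"name": "arm_command", "arguments": {"commands": [0,0,-0.05,0,0,0,0,0,0,-0.06,0,0,0,0,0.0935,-0.011,-0.06,0,0,0,0,0.0935,-0.011,-0.06,0,0,0,0,0.0935,-0.011,-0.06,0,0,0,0]}}

```text
t: 3.35
eef_pos: [0.555, -0.0591, 0.1236]
tool_rot: [-0.001, 1.0, 0.0, 0.005]
contact_force: [-0.1, 0.5, 0.1]
gripper_width: -0.001
grasp_force: 0.0
```

```bash
cat >> h.py <<'E'
def look(P):
    s=read_camera("side");w=read_camera("wrist")
    hs=cv2.cvtColor(s["img"],cv2.COLOR_RGB2HSV)
    Y=cv2.inRange(hs,(15,150,60),(35,255,255))
    for x,y in P:
        u,v=proj(s,(x,y,.072)).astype(int)
        sl=(slice(v-9,v+10),slice(u-8,u+9))
        print("side",(u,v),"yel",int((Y[sl]>0).sum()))
    rs=blobs(s["img"],*RED,10)
    for b in blobs(w["img"],*RED,40):
        p=onz(w,b[0],b[1],.072)
        for c in rs:
            q,e=tri(w,b[:2],s,c[:2])
            if e<.005 and .03<q[2]<.1:print("cap",np.round(q,4),"err",round(e,4),"n",b[2])
    return s,w
P=[(.548,-.061),(.4545,-.171),(.454,-.073),(.448,.047)]
E
python3 - <<'E'
from h import *
s,w=look(P)
o=get_obs();print(o["eef_pos"],o["contact_force"])
cv2.imwrite("pics/d.png",cv2.cvtColor(np.hstack([cv2.resize(s["img"][150:240,195:275],None,fx=4.27,fy=4.27,interpolation=cv2.INTER_NEAREST)[:384],w["img"][:, :450]]),cv2.COLOR_RGB2BGR))
E
```

```text
side (np.int64(250), np.int64(191)) yel 23
side (np.int64(219), np.int64(220)) yel 24
side (np.int64(219), np.int64(195)) yel 1
side (np.int64(217), np.int64(169)) yel 22
cap [ 0.5491 -0.061   0.0763] err 0.0009 n 1049
[ 0.54928618 -0.06018221  0.12212885] [-0.20290688 -0.58718891 -0.07593427]
```

View pics/d.png

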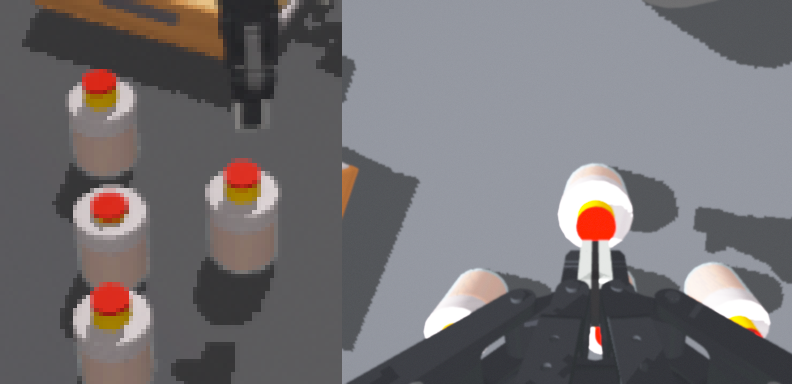

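The pressed middle jar shows almost no yellow, so it is sound. The others are still up. Next I press the far jar.

Request:
{"name": "arm_command", "arguments": {"commands": [0,0,0.03,0,0,0,0,0,0,0.045,0,0,0,0,0,0,0.053,0,0,0,0,0,0,0.058,0,0,0,0,0,0,0.06,0,0,0,0,0,0,0.06,0,0,0,0]}}

```text
t: 4.05
eef_pos: [0.5475, -0.0607, 0.0636]
tool_rot: [0.001, 1.0, -0.0, -0.001]
contact_force: [-9.3, -1.5, 20.4]
gripper_width: 0.001
grasp_force: 9.9
```

Request:
{"name": "arm_command", "arguments": {"commands": [0,0,-0.05,0,0,0,0,0,0,-0.06,0,0,0,0,-0.04,0.0525,-0.06,0,0,0,0,-0.0935,0.1095,-0.06,0,0,0,0,-0.0935,0.1095,-0.06,0,0,0,0,-0.0935,0.1095,-0.06,0,0,0,0,-0.0935,0.1095,-0.06,0,0,0,0]}}

```text
t: 4.75
eef_pos: [0.4542, -0.1707, 0.122]
tool_rot: [0.0, 1.0, -0.002, 0.0]
contact_force: [0.8, 0.2, 1.0]
gripper_width: -0.001
grasp_force: 0.0
```

Run:
```python
from h import *
s,w=look(P)
o=get_obs();print(o["eef_pos"],o["contact_force"])
```

```text
side (np.int64(250), np.int64(191)) yel 3
side (np.int64(219), np.int64(220)) yel 24
side (np.int64(219), np.int64(195)) yel 0
side (np.int64(217), np.int64(169)) yel 0
cap [ 0.5486 -0.0594  0.0621] err 0.0011 n 1680
cap [ 0.4551 -0.1708  0.077 ] err 0.0006 n 1189
[ 0.4557369  -0.16883389  0.12201763] [-0.54816553 -1.37833847  0.53730145]
```

Request:
{"name": "arm_command", "arguments": {"commands": [0,0,0.03,0,0,0,0,0,0,0.045,0,0,0,0,0,0,0.053,0,0,0,0,0,0,0.058,0,0,0,0,0,0,0.06,0,0,0,0,0,0,0.06,0,0,0,0]}}

```text
t: 5.45
eef_pos: [0.4558, -0.1683, 0.0634]
tool_rot: [-0.0, 1.0, 0.001, 0.0]
contact_force: [-5.4, 4.4, 21.0]
gripper_width: -0.0
grasp_force: 10.2
```

Request:
{"name": "arm_command", "arguments": {"commands": [0,0,-0.05,0,0,0,0,0,0,-0.1,0,0,0,0,0,0.05,-0.15,0,0,0,0,0,0.1,-0.18,0,0,0,0,0,0.1,-0.18,0,0,0,0,0,0.1,-0.18,0,0,0,0,0,0.1,-0.18,0,0,0,0]}}

```text
t: 6.15
eef_pos: [0.4549, -0.2694, 0.2419]
tool_rot: [0.0, 1.0, -0.0, 0.0]
contact_force: [0.2, 0.6, -0.5]
gripper_width: 0.002
grasp_force: 0.0
```

Run:
```python
from h import *
s,w=look(P)
o=get_obs();print(o["eef_pos"],o["contact_force"])
cv2.imwrite("pics/e.png",cv2.cvtColor(np.hstack([cv2.resize(s["img"][150:240,195:275],None,fx=4.27,fy=4.27,interpolation=cv2.INTER_NEAREST)[:384],w["img"][:, :450]]),cv2.COLOR_RGB2BGR))
```

```text
side (np.int64(250), np.int64(191)) yel 3
side (np.int64(219), np.int64(220)) yel 1
side (np.int64(219), np.int64(195)) yel 0
side (np.int64(217), np.int64(169)) yel 3
cap [ 0.5485 -0.0595  0.0623] err 0.0012 n 613
cap [ 0.4585 -0.0811  0.0757] err 0.0044 n 465
cap [ 0.4554 -0.1715  0.0661] err 0.0012 n 449
cap [ 0.3399 -0.0797  0.0794] err 0.0011 n 388
[ 0.45455373 -0.26793855  0.2408427 ] [ 0.60034695  0.15369637 -0.46285177]
```

View pics/e.png

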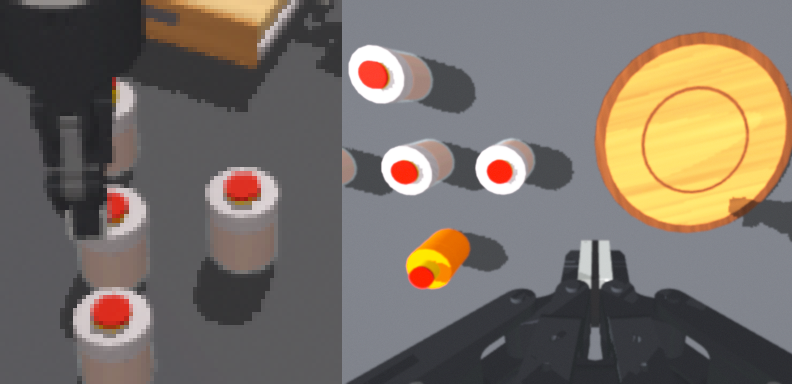

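The three pressed jars each show only a thin yellow sliver, so all three are sound. P4 is behind the arm but still in place.

Request:
{"name": "arm_command", "arguments": {"commands": [-0.0065,-0.3155,0,0,0,0,0,-0.0065,-0.3155,0,0,0,0,0,-0.0065,-0.3155,0,0,0,0,0,-0.0065,-0.3155,0,0,0,0,0,-0.0065,-0.3155,0.04,0,0,0,0,-0.0065,-0.3155,0.08,0,0,0,0,-0.0065,-0.3155,0.12,0,0,0,0,-0.0065,-0.3155,0.12,0,0,0,0]}}

```text
t: 7.05
eef_pos: [0.4453, 0.0493, 0.1186]
tool_rot: [-0.0, 1.0, 0.003, -0.002]
contact_force: [0.7, -1.2, 0.8]
gripper_width: 0.002
grasp_force: 0.0
```

Run:
```python
from h import *
w=read_camera("wrist")
for b in blobs(w["img"],*RED,40):print(np.round(b,1),onz(w,b[0],b[1],.078))
print(get_obs()["eef_pos"])
```

```text
[ 449.6   46.1 1931.   425.    21.    50.    51. ] [ 0.54606144 -0.05334349  0.078     ]
[ 439.5  204.2 1226.   419.   186.    42.    38. ] [ 0.4585658  -0.06440943  0.078     ]
[ 254.1  218.6 1268.   234.   199.    41.    40. ] [0.44850085 0.0479257  0.078     ]
[0.44363524 0.04991062 0.1161796 ]
```

Request:
{"name": "arm_command", "arguments": {"commands": [0.002,0.001,0,0,0,0,0,0.002,0.001,0.02,0,0,0,0]}}

```text
t: 7.3
eef_pos: [0.4528, 0.0451, 0.1039]
tool_rot: [-0.0, 1.0, -0.0, 0.003]
contact_force: [-0.1, -1.0, -0.7]
gripper_width: 0.0
grasp_force: 0.0
```

Request:
{"name": "arm_command", "arguments": {"commands": [-0.001,-0.001,0.01,0,0,0,0,-0.001,-0.001,0.02,0,0,0,0,-0.001,-0.001,0.03,0,0,0,0,-0.001,-0.001,0.036,0,0,0,0,-0.001,-0.001,0.0395,0,0,0,0,-0.001,-0.001,0.0395,0,0,0,0]}}

```text
t: 7.9
eef_pos: [0.4499, 0.0456, 0.0634]
tool_rot: [0.001, 1.0, -0.0, 0.0]
contact_force: [-5.1, -2.9, 21.6]
gripper_width: -0.001
grasp_force: 10.4
```

Request:
{"name": "arm_command", "arguments": {"commands": [0,0,-0.05,0,0,0,0,0,0,-0.1,0,0,0,0,0,0.05,-0.13,0,0,0,0,0,0.1,-0.15,0,0,0,0,0,0.15,-0.15,0,0,0,0,0,0.15,-0.15,0,0,0,0,0,0.15,-0.15,0,0,0,0]}}

```text
t: 8.6
eef_pos: [0.4488, -0.1063, 0.212]
tool_rot: [0.0, 1.0, -0.003, -0.0]
contact_force: [-0.3, 0.1, -0.5]
gripper_width: 0.002
grasp_force: 0.0
```

Run:
```python
from h import *
s,w=look(P)
o=get_obs();print(o["eef_pos"],o["contact_force"])
cv2.imwrite("pics/f.png",cv2.cvtColor(np.hstack([cv2.resize(s["img"][150:240,195:275],None,fx=4.27,fy=4.27,interpolation=cv2.INTER_NEAREST)[:384],w["img"][:, :450]]),cv2.COLOR_RGB2BGR))
```

```text
side (np.int64(250), np.int64(191)) yel 3
side (np.int64(219), np.int64(220)) yel 1
side (np.int64(219), np.int64(195)) yel 1
side (np.int64(217), np.int64(169)) yel 9
cap [ 0.5484 -0.0608  0.0635] err 0.0013 n 730
cap [ 0.4544 -0.0732  0.0656] err 0.0007 n 548
cap [ 0.4553 -0.1709  0.0653] err 0.0014 n 543
cap [0.4492 0.0468 0.0702] err 0.0022 n 571
[ 0.44896951 -0.10280871  0.21165976] [-0.92397133  1.33638852  0.15312924]
```

View pics/f.png

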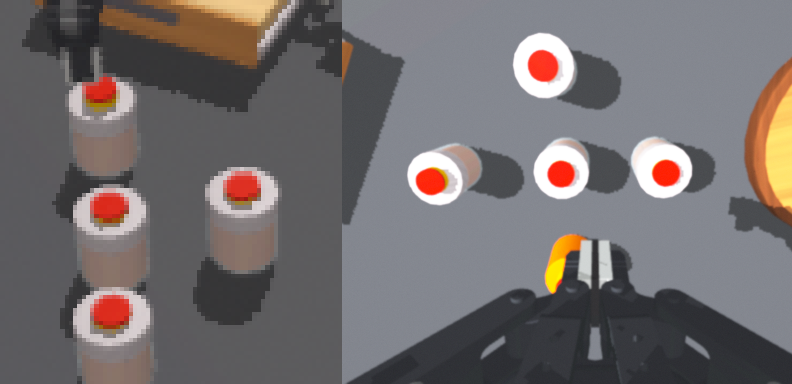

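Jar P4 shows half the band, so it fails and goes to the board. P1, P2 and P3 are sound. I'll fetch P4 first.

Request:
{"name": "arm_command", "arguments": {"commands": [0,-0.05,0,0,0,0,1,0,-0.1,0,0,0,0,1,0,-0.15,0,0,0,0,1,0,-0.15,0.04,0,0,0,1,0,-0.15,0.07,0,0,0,1,0,-0.15,0.08,0,0,0,1,0,-0.15,0.08,0,0,0,1]}}

```text
t: 9.4
eef_pos: [0.4478, 0.0471, 0.1309]
tool_rot: [-0.0, 1.0, 0.001, -0.002]
contact_force: [-1.1, -0.9, -0.1]
gripper_width: 0.995
grasp_force: 0.0
```

Run:
```python
from h import *
w=read_camera("wrist")
for b in blobs(w["img"],*RED,40):print(np.round(b,1),onz(w,b[0],b[1],.071))
o=get_obs();print(o["eef_pos"],o["tool_rot"],o["gripper_width"])
```

```text
[ 432.5   53.  1663.   410.    30.    46.    47. ] [ 0.54699121 -0.05760808  0.071     ]
[ 425.8  201.1 1086.   407.   184.    39.    36. ] [ 0.45597537 -0.06913053  0.071     ]
[ 250.7  211.3 1051.   232.   194.    38.    36. ] [0.44839668 0.04788164 0.071     ]
[0.44891755 0.04690002 0.13208115] [-2.25546180e-04  9.99999602e-01  6.41822451e-04 -5.76454194e-04] 1.0004669544837137
```

Request:
{"name": "arm_command", "arguments": {"commands": [0,0,0.04,0,0,0,1,0,0,0.075,0,0,0,1,0,0,0.095,0,0,0,1,0,0,0.1,0,0,0,1,0,0,0.1,0,0,0,0.4,0,0,0.1,0,0,0,0.3,0,0,0.1,0,0,0,0.3,0,0,0.1,0,0,0,0.3], "force": 35}}

```text
t: 10.25
eef_pos: [0.4509, 0.0465, 0.0339]
tool_rot: [-0.0, 1.0, -0.0, 0.002]
contact_force: [-1.6, 1.1, 7.3]
gripper_width: 0.6
grasp_force: 35.5
```

Request:
{"name": "arm_command", "arguments": {"commands": [0,0,0,0,0,0,0.3,0,0,0,0,0,0,0.3,0,0,-0.02,0,0,0,0.3,0,0,-0.05,0,0,0,0.3,0,0,-0.09,0,0,0,0.3,0,0,-0.13,0,0,0,0.3,0,0,-0.15,0,0,0,0.3]}}

```text
t: 10.95
eef_pos: [0.4506, 0.0462, 0.1861]
tool_rot: [-0.0, 1.0, -0.0, 0.003]
contact_force: [0.5, -0.2, -2.9]
gripper_width: 0.595
grasp_force: 38.5
```

Request:
{"name": "arm_command", "arguments": {"commands": [0.003,0.03,0,0,0,0,0.3,0.006,0.075,0,0,0,0,0.3,0.009,0.12,0,0,0,0,0.3,0.012,0.165,0,0,0,0,0.3,0.015,0.21,0,0,0,0,0.3,0.018,0.255,0,0,0,0,0.3,0.021,0.3,0,0,0,0,0.3,0.024,0.345,0,0,0,0,0.3]}}

```text
t: 11.75
eef_pos: [0.4727, -0.301, 0.1831]
tool_rot: [0.0, 1.0, -0.0, 0.0]
contact_force: [1.1, 0.1, -2.7]
gripper_width: 0.597
grasp_force: 38.5
```

Request:
{"name": "arm_command", "arguments": {"commands": [0.001,0.035,0,0,0,0,0.3,0.001,0.07,0.02,0,0,0,0.3,0.001,0.08,0.06,0,0,0,0.3,0.001,0.08,0.095,0,0,0,0.3,0.001,0.08,0.11,0,0,0,0.3,0.001,0.08,0.118,0,0,0,0.3,0.001,0.08,0.118,0,0,0,0.3]}}

```text
t: 12.45
eef_pos: [0.4744, -0.3787, 0.0644]
tool_rot: [-0.0, 1.0, 0.0, 0.0]
contact_force: [0.3, -0.4, -2.3]
gripper_width: 0.594
grasp_force: 38.3
```

Run:
```python
from h import *
w=read_camera("wrist");s=read_camera("side");t=read_camera("top")
cv2.imwrite("pics/g.png",cv2.cvtColor(np.hstack([cv2.resize(s["img"][240:350,180:285],None,fx=3.6,fy=3.6)[:384],w["img"][:, :420]]),cv2.COLOR_RGB2BGR))
b=max(blobs(t["img"],(5,60,60),(18,220,255),1500),key=lambda b:b[3]);print(b)
print(get_obs()["eef_pos"],get_obs()["contact_force"])
```

```text
(np.float64(357.8969638242894), np.float64(237.94444444444446), np.int32(3096), np.int32(328), np.int32(201), np.int32(65), np.int32(73))
[ 0.47537614 -0.37960174  0.06598368] [ 0.39556948 -0.2109055  -2.81617416]
```

View pics/g.png

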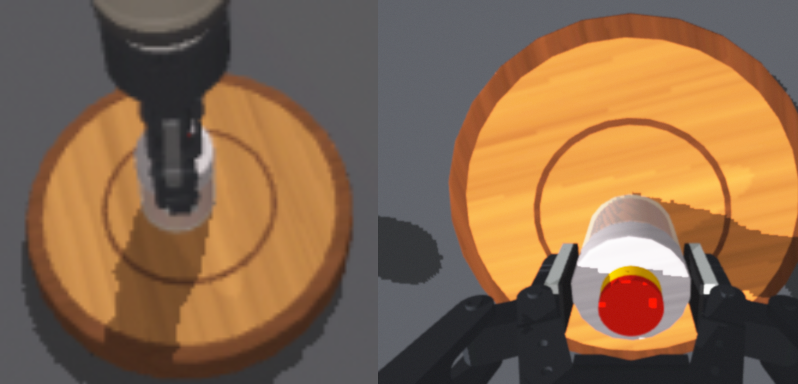

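Jar P4 hangs upright near the middle of the board. Lowering it gently.

Request:
{"name": "arm_command", "arguments": {"commands": [0,0,0.003,0,0,0,0.3,0,0,0.005,0,0,0,0.3,0,0,0.006,0,0,0,0.3,0,0,0.006,0,0,0,0.3]}}

```text
t: 13.0
eef_pos: [0.4746, -0.3795, 0.06]
tool_rot: [0.001, 1.0, -0.0, 0.0]
contact_force: [-4.4, 2.5, 10.7]
gripper_width: 0.595
grasp_force: 39.9
```

Request:
{"name": "arm_command", "arguments": {"commands": [0,0,-0.001,0,0,0,1,0,0,-0.001,0,0,0,1,0,0,-0.001,0,0,0,1,0,0,-0.001,0,0,0,1,0,0,-0.03,0,0,0,1,0,0,-0.07,0,0,0,1,0,0,-0.12,0,0,0,1,0,0,-0.12,0,0,0,1]}}

```text
t: 13.8
eef_pos: [0.4779, -0.3814, 0.1851]
tool_rot: [0.003, 1.0, -0.0, 0.005]
contact_force: [0.8, -0.4, 0.1]
gripper_width: 1.003
grasp_force: 0.0
```

Request:
{"name": "arm_command", "arguments": {"commands": [-0.01,-0.05,0,0,0,0,1,-0.0195,-0.1,0,0,0,0,1,-0.0195,-0.15,0,0,0,0,1,-0.0195,-0.19,0,0,0,0,1,-0.0195,-0.208,0,0,0,0,1,-0.0195,-0.208,0.03,0,0,0,1,-0.0195,-0.208,0.05,0,0,0,1,-0.0195,-0.208,0.05,0,0,0,1]}}

```text
t: 14.6
eef_pos: [0.4526, -0.1704, 0.1256]
tool_rot: [-0.001, 1.0, 0.0, -0.002]
contact_force: [-0.6, 0.7, 0.2]
gripper_width: 0.998
grasp_force: 0.0
```

Run:
```python
from h import *
w=read_camera("wrist");s=read_camera("side");save(s,"s2");save(w,"w2")
for b in blobs(w["img"],*RED,40):print(np.round(b[:3],1),onz(w,b[0],b[1],.0665))
rs=blobs(s["img"],*RED,10)
for c in rs:print("side",np.round(c[:3]),onz(s,c[0],c[1],.066),onz(s,c[0],c[1],.097))
o=get_obs();print(o["eef_pos"],o["tool_rot"],o["gripper_width"])
```

```text
[  65.4   60.1 1667. ] [ 0.54765409 -0.06182787  0.0665    ]
[ 108.1  209.7 1094. ] [ 0.45451925 -0.07359836  0.0665    ]
[ 252.5  209.  1063. ] [ 0.45512603 -0.17073879  0.0665    ]
side [278. 142.  83.] [0.660643   0.18515742 0.066     ] [0.65453017 0.14348042 0.097     ]
side [251. 193.  38.] [ 0.54890863 -0.06330207  0.066     ] [ 0.54721008 -0.09516322  0.097     ]
side [180. 198.  46.] [ 0.3373353 -0.0666438  0.066    ] [ 0.34399534 -0.09837293  0.097     ]
side [221. 222.  49.] [ 0.45591582 -0.17152656  0.066     ] [ 0.45789113 -0.1991121   0.097     ]
side [228. 281.  81.] [ 0.47121721 -0.36179603  0.066     ] [ 0.47258801 -0.38186462  0.097     ]
[ 0.45459473 -0.17111039  0.12803158] [-2.15537659e-04  9.99999901e-01 -2.21626984e-04 -3.19043646e-04] 0.9963285187742369
```

P4 is standing on the board with its cap at about z 0.097. Next is P2.

Request:
{"name": "arm_command", "arguments": {"commands": [0.0005,0,0.04,0,0,0,1,0.0005,0,0.075,0,0,0,1,0.0005,0,0.092,0,0,0,1,0.0005,0,0.096,0,0,0,1,0.0005,0,0.096,0,0,0,0.4,0.0005,0,0.096,0,0,0,0.3,0.0005,0,0.096,0,0,0,0.3,0.0005,0,0.096,0,0,0,0.3]}}

```text
t: 15.5
eef_pos: [0.4565, -0.1714, 0.0337]
tool_rot: [0.0, 1.0, -0.0, 0.001]
contact_force: [-0.8, 0.7, 4.3]
gripper_width: 0.596
grasp_force: 35.8
```

Request:
{"name": "arm_command", "arguments": {"commands": [0,0,0,0,0,0,0.3,0,0,0,0,0,0,0.3,0,0,-0.02,0,0,0,0.3,0,0,-0.05,0,0,0,0.3,0,0,-0.1,0,0,0,0.3,0,0,-0.15,0,0,0,0.3,0,0,-0.19,0,0,0,0.3,0,0,-0.19,0,0,0,0.3]}}

```text
t: 16.3
eef_pos: [0.4587, -0.172, 0.2287]
tool_rot: [0.002, 1.0, -0.0, 0.006]
contact_force: [2.3, 0.0, -2.8]
gripper_width: 0.597
grasp_force: 38.2
```

Request:
{"name": "arm_command", "arguments": {"commands": [0.005,-0.045,0,0,0,-8,0.3,0.01,-0.09,0,0,0,-16,0.3,0.015,-0.135,0,0,0,-24,0.3,0.02,-0.18,0,0,0,-32,0.3,0.025,-0.225,0,0,0,-40,0.3,0.03,-0.27,0,0,0,-48,0.3,0.035,-0.31,0,0,0,-56,0.3,0.035,-0.33,0,0,0,-60,0.3]}}

```text
t: 17.1
eef_pos: [0.4897, 0.1628, 0.2221]
tool_rot: [-0.001, 0.864, 0.504, 0.001]
contact_force: [-0.6, 1.0, -3.5]
gripper_width: 0.598
grasp_force: 37.9
```

Run:
```python
from h import *
w=read_camera("wrist");save(w,"w3")
o=get_obs();print(o["eef_pos"],o["tool_rot"],o["gripper_width"],o["grasp_force"])
```

```text
[0.48920428 0.16502993 0.22223105] [-0.0014633   0.8628654   0.50543063  0.00101713] 0.5973072284700932 37.9384982585907
```

View pics/w3.png

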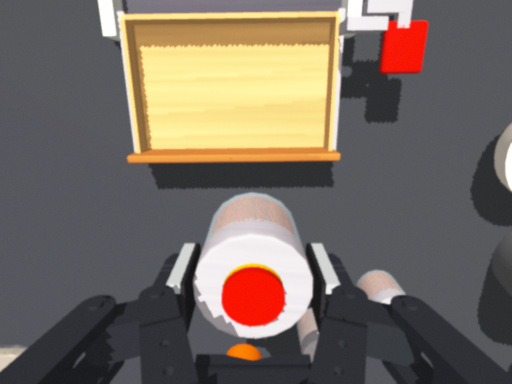

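The wrist view shows the tray squarely aligned. Its back-wall inner top is at about (131,19)–(333,17), its front panel top runs (128,154)–(340,152), and the lever pad is at (403,46).

Run:
```python
from h import *
w=read_camera("wrist")
for n,u,v,z in [("floorBL",140,46,.016),("floorBR",328,44,.016),("floorFL",148,150,.016),("floorFR",328,149,.016),("frontTopL",128,157,.055),("frontTopR",340,155,.055),("frontTopL_in",128,152,.055),("frontTopR_in",340,150,.055),("bkTopL",122,14,.041),("bkTopR",339,12,.041)]:
    print(n,np.round(onz(w,u,v,z),4))
hsv=cv2.cvtColor(w["img"],cv2.COLOR_RGB2HSV)
# vertical profile at front panel columns
for u in(180,280):print(u,[tuple(int(q) for q in hsv[v,u]) for v in range(144,172,2)])
b=[b for b in blobs(w["img"],*RED,200)];print([(np.round(x[:3]),x[3:],onz(w,x[0],x[1],.065)) for x in b])
o=get_obs();q=o["tool_rot"];print(o["eef_pos"],2*np.degrees(np.arctan2(q[2],q[1])))
```

```text
floorBL [0.4501 0.3263 0.016 ]
floorBR [0.6145 0.2361 0.016 ]
floorFL [0.397  0.2364 0.016 ]
floorFR [0.5697 0.1409 0.016 ]
frontTopL [0.3905 0.2399 0.055 ]
frontTopR [0.5726 0.14   0.055 ]
frontTopL_in [0.3934 0.2439 0.055 ]
frontTopR_in [0.5747 0.1445 0.055 ]
bkTopL [0.4568 0.3491 0.041 ]
bkTopR [0.6281 0.2548 0.041 ]
180 [(25, 101, 254), (25, 105, 253), (24, 110, 253), (17, 156, 238), (14, 185, 221), (14, 187, 219), (15, 182, 232), (17, 175, 246), (16, 180, 241), (15, 185, 228), (12, 152, 111), (110, 16, 49), (120, 15, 51), (113, 20, 50)]
280 [(24, 106, 253), (25, 104, 253), (23, 122, 251), (15, 176, 228), (14, 183, 221), (14, 186, 221), (16, 177, 241), (16, 178, 242), (15, 181, 237), (14, 186, 207), (10, 84, 76), (110, 15, 50), (105, 20, 50), (102, 26, 50)]
[(array([ 405.,   51., 2125.]), (np.int32(381), np.int32(23), np.int32(49), np.int32(54)), array([0.65772478, 0.19834783, 0.065     ])), (array([ 253.,  297., 2916.]), (np.int32(222), np.int32(268), np.int32(63), np.int32(58)), array([0.42249701, 0.04662878, 0.065     ]))]
[0.48928978 0.16225412 0.22193815] 60.35597427394697
```

Request:
{"name": "arm_command", "arguments": {"commands": [0.04,0.014,0,0,0,0,0.3,0.08,0.028,0,0,0,0,0.3,0.098,0.034,0.02,0,0,0,0.3,0.098,0.034,0.06,0,0,0,0.3,0.098,0.034,0.11,0,0,0,0.3,0.098,0.034,0.14,0,0,0,0.3,0.098,0.034,0.155,0,0,0,0.3,0.098,0.034,0.155,0,0,0,0.3]}}

```text
t: 18.0
eef_pos: [0.5677, 0.2246, 0.065]
tool_rot: [0.0, 0.867, 0.499, -0.002]
contact_force: [-0.1, -0.4, -3.1]
gripper_width: 0.597
grasp_force: 37.9
```

Run:
```python
from h import *
w=read_camera("wrist");s=read_camera("side")
print(get_obs()["eef_pos"])
cv2.imwrite("pics/i.png",cv2.cvtColor(np.hstack([cv2.resize(s["img"][85:185,190:290],None,fx=3.84,fy=3.84)[:384],w["img"][:, :416]]),cv2.COLOR_RGB2BGR))
```

```text
[0.56972445 0.22658829 0.06833915]
```

View pics/i.png

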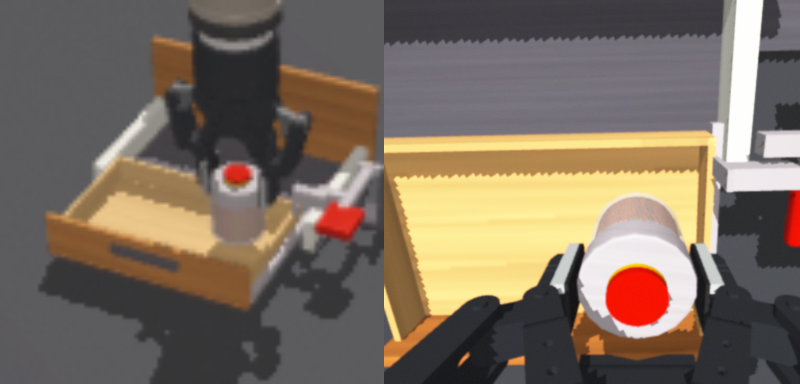

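Jar P2 hangs inside the tray near the right wall. I'll check the back and right floor edges in this closer view.

Run:
```python
from h import *
w=read_camera("wrist");o=get_obs();e=o["eef_pos"]
h=np.array([.488,.873]);l=np.array([-.873,.488])
for n,u,v,z in [("floorB",60,177,.016),("floorB",290,171,.016),("bkTopOuter",150,137,.041),("bkTopInner",150,150,.041),("RwallTopInner",325,160,.041),("LfloorEdge",30,250,.016),("frontTopIn",15,340,.055)]:
    p=onz(w,u,v,z)[:2];print(n,p.round(3),"x,y rel TCP",((p-e[:2])@h).round(4),((p-e[:2])@l).round(4))
print(e)
```

```text
floorB [0.478 0.31 ] x,y rel TCP 0.0278 0.1208
floorB [0.605 0.241] x,y rel TCP 0.0294 -0.0236
bkTopOuter [0.55  0.301] x,y rel TCP 0.0551 0.0535
bkTopInner [0.546 0.296] x,y rel TCP 0.0482 0.0542
RwallTopInner [0.625 0.244] x,y rel TCP 0.0413 -0.0394
LfloorEdge [0.427 0.281] x,y rel TCP -0.0227 0.1512
frontTopIn [0.415 0.243] x,y rel TCP -0.0623 0.1434
[0.57011176 0.22708602 0.0690211 ]
```

Request:
{"name": "arm_command", "arguments": {"commands": [0,-0.005,0.006,0,0,0,0.3,0,-0.005,0.011,0,0,0,0.3,0,-0.005,0.014,0,0,0,0.3,0,-0.005,0.016,0,0,0,0.3,0,-0.005,0.017,0,0,0,0.3,0,-0.005,0.017,0,0,0,0.3]}}

```text
t: 18.75
eef_pos: [0.5645, 0.2292, 0.05]
tool_rot: [-0.0, 0.866, 0.5, 0.0]
contact_force: [0.5, -0.3, -2.7]
gripper_width: 0.593
grasp_force: 38.2
```

Request:
{"name": "arm_command", "arguments": {"commands": [0,0,0.001,0,0,0,0.3,0,0,0.002,0,0,0,0.3,0,0,0.002,0,0,0,0.3]}}

```text
t: 19.05
eef_pos: [0.5653, 0.2305, 0.0498]
tool_rot: [-0.0, 0.866, 0.5, 0.001]
contact_force: [-1.7, -0.1, 9.5]
gripper_width: 0.597
grasp_force: 39.1
```

Request:
{"name": "arm_command", "arguments": {"commands": [0,0,-0.001,0,0,0,0.85,0,0,-0.001,0,0,0,0.85,0,0,-0.001,0,0,0,0.85,0,0,-0.001,0,0,0,0.85,0,0,-0.03,0,0,0,0.85,0,0,-0.07,0,0,0,0.85,0,0,-0.11,0,0,0,0.85,-0.03,0,-0.13,0,0,0,0.85]}}

```text
t: 19.85
eef_pos: [0.5514, 0.2078, 0.1821]
tool_rot: [-0.001, 0.865, 0.501, 0.004]
contact_force: [-0.1, -0.8, 0.4]
gripper_width: 0.849
grasp_force: 0.0
```

Request:
{"name": "arm_command", "arguments": {"commands": [-0.045,0.009,0,0,0,0,1,-0.09,0.018,0,0,0,0,1,-0.135,0.027,0,0,0,0,1,-0.18,0.036,0,0,0,0,1,-0.225,0.045,0,0,0,0,1,-0.27,0.054,0,0,0,0,1,-0.288,0.056,0.03,0,0,0,1,-0.288,0.056,0.05,0,0,0,1]}}

```text
t: 20.65
eef_pos: [0.452, -0.0782, 0.127]
tool_rot: [0.001, 0.868, 0.497, -0.001]
contact_force: [0.4, 0.3, -0.1]
gripper_width: 0.996
grasp_force: 0.0
```

```bash
cat >> h.py <<'E'
def see(z=.0665):
    w=read_camera("wrist");s=read_camera("side")
    o=get_obs();q=o["tool_rot"];a=2*np.arctan2(q[2],q[1]);e=o["eef_pos"]
    X=np.array([np.cos(a),np.sin(a)]);Y=np.array([np.sin(a),-np.cos(a)])
    print("eef",np.round(e,4),"hd",round(float(np.degrees(a)),2),"w",o["gripper_width"],"f",np.round(o["contact_force"],1))
    for b in blobs(w["img"],*RED,40):
        p=onz(w,b[0],b[1],z);d=p[:2]-e[:2];print("w",np.round(b[:3]),np.round(p,4),"tool",np.round([d@X,d@Y],4))
    for b in blobs(s["img"],*RED,10):print("s",np.round(b[:3]),np.round(onz(s,b[0],b[1],z),4),np.round(onz(s,b[0],b[1],z+.016),4))
    return s,w
E
python3 - <<'E'
from h import *
see()
E
```

```text
eef [ 0.4516 -0.0749  0.126 ] hd 59.89 w 0.9973173740387351 f [-0.2  0.6 -0.2]
w [ 371.  115. 1385.] [ 0.547  -0.0602  0.0665] tool [0.0606 0.0752]
w [ 251.  203. 1056.] [ 0.454  -0.0721  0.0665] tool [0.0036 0.0007]
w [102. 287. 246.] [ 0.3265 -0.073   0.0665] tool [-0.0612 -0.1092]
s [250. 133.  26.] [0.5673 0.2487 0.0665] [0.566  0.2259 0.0825]
s [278. 142.  83.] [0.6605 0.1845 0.0665] [0.6574 0.163  0.0825]
s [251. 193.  38.] [ 0.5489 -0.0638  0.0665] [ 0.548  -0.0803  0.0825]
s [180. 198.  46.] [ 0.3374 -0.0672  0.0665] [ 0.3409 -0.0835  0.0825]
s [220. 198.  41.] [ 0.4548 -0.0743  0.0665] [ 0.4559 -0.0905  0.0825]
s [228. 281.  81.] [ 0.4712 -0.3621  0.0665] [ 0.4719 -0.3725  0.0825]
```

Request:
{"name": "arm_command", "arguments": {"commands": [0.002,0,0.04,0,0,0,1,0.002,0,0.075,0,0,0,1,0.002,0,0.091,0,0,0,1,0.002,0,0.095,0,0,0,1,0.002,0,0.095,0,0,0,0.4,0.002,0,0.095,0,0,0,0.3,0.002,0,0.095,0,0,0,0.3,0.002,0,0.095,0,0,0,0.3]}}

```text
t: 21.55
eef_pos: [0.4559, -0.0723, 0.0346]
tool_rot: [0.001, 0.866, 0.5, 0.001]
contact_force: [-1.2, 0.8, 5.4]
gripper_width: 0.598
grasp_force: 35.6
```

Request:
{"name": "arm_command", "arguments": {"commands": [0,0,0,0,0,0,0.3,0,0,0,0,0,0,0.3,0,0,-0.02,0,0,0,0.3,0,0,-0.05,0,0,0,0.3,0,0,-0.1,0,0,0,0.3,0,0,-0.14,0,0,0,0.3,0,0,-0.16,0,0,0,0.3,0,0,-0.16,0,0,0,0.3]}}

```text
t: 22.35
eef_pos: [0.457, -0.0726, 0.1968]
tool_rot: [0.003, 0.866, 0.5, 0.002]
contact_force: [0.4, -0.1, -1.8]
gripper_width: 0.596
grasp_force: 37.7
```

Request:
{"name": "arm_command", "arguments": {"commands": [0.03,-0.016,0,0,0,0,0.3,0.07,-0.037,0,0,0,0,0.3,0.11,-0.058,0,0,0,0,0.3,0.15,-0.079,0,0,0,0,0.3,0.19,-0.1,0,0,0,0,0.3,0.23,-0.121,0,0,0,0,0.3,0.27,-0.142,0,0,0,0,0.3,0.3,-0.158,0,0,0,0,0.3]}}

```text
t: 23.15
eef_pos: [0.467, 0.2691, 0.1922]
tool_rot: [-0.0, 0.866, 0.501, -0.0]
contact_force: [0.5, 0.2, -1.1]
gripper_width: 0.598
grasp_force: 37.7
```

Request:
{"name": "arm_command", "arguments": {"commands": [0.012,-0.006,0,0,0,0,0.3,0.012,-0.006,0.03,0,0,0,0.3,0.012,-0.006,0.07,0,0,0,0.3,0.012,-0.006,0.1,0,0,0,0.3,0.012,-0.006,0.12,0,0,0,0.3,0.012,-0.006,0.126,0,0,0,0.3,0.012,-0.006,0.126,0,0,0,0.3]}}

```text
t: 23.85
eef_pos: [0.4683, 0.2788, 0.0661]
tool_rot: [0.0, 0.866, 0.5, -0.001]
contact_force: [-0.3, -0.0, -1.8]
gripper_width: 0.598
grasp_force: 37.7
```

Run:
```python
from h import *
s,w=see(.0825)
cv2.imwrite("pics/j.png",cv2.cvtColor(np.hstack([cv2.resize(s["img"][85:185,190:290],None,fx=2.88,fy=3.84)[:384],w["img"]]),cv2.COLOR_RGB2BGR))
```

```text
eef [0.4694 0.2799 0.0678] hd 59.96 w 0.5988204649953044 f [ 1.5  0.5 -1.9]
w [ 489.  263. 2232.] [0.5615 0.2311 0.0825] tool [0.0038 0.1042]
w [ 253.  294. 2894.] [0.4629 0.2695 0.0825] tool [-0.0123 -0.0004]
s [223. 123.  23.] [0.4686 0.3006 0.0825] [0.4693 0.2762 0.0985]
s [250. 133.  25.] [0.5658 0.2254 0.0825] [0.5645 0.2026 0.0985]
s [278. 142.  83.] [0.6574 0.163  0.0825] [0.6542 0.1415 0.0985]
s [251. 193.  38.] [ 0.548  -0.0803  0.0825] [ 0.5471 -0.0967  0.0985]
s [180. 198.  45.] [ 0.3403 -0.0841  0.0825] [ 0.3437 -0.1004  0.0985]
s [228. 281.  81.] [ 0.4719 -0.3725  0.0825] [ 0.4727 -0.3828  0.0985]
```

View pics/j.png

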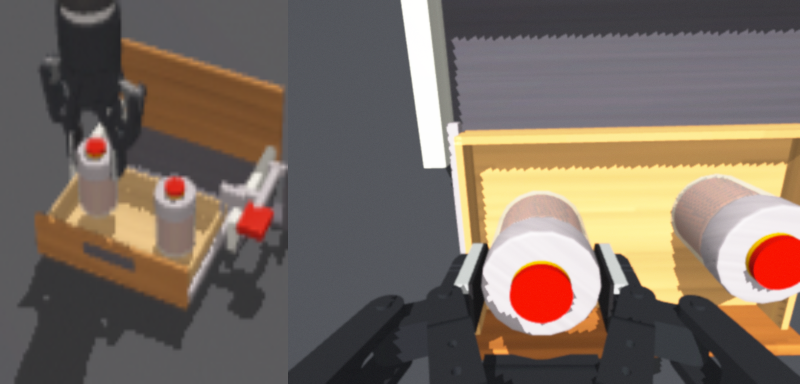

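P3 hangs inside the tray near the left wall, with P2 upright at right. Lowering with a small shift outward.

Request:
{"name": "arm_command", "arguments": {"commands": [0.004,-0.005,0.006,0,0,0,0.3,0.004,-0.005,0.011,0,0,0,0.3,0.004,-0.005,0.014,0,0,0,0.3,0.004,-0.005,0.017,0,0,0,0.3,0.004,-0.005,0.019,0,0,0,0.3,0.004,-0.005,0.019,0,0,0,0.3]}}

```text
t: 24.55
eef_pos: [0.4677, 0.2879, 0.0505]
tool_rot: [-0.0, 0.866, 0.5, 0.002]
contact_force: [-3.4, -0.5, 17.2]
gripper_width: 0.594
grasp_force: 39.6
```

Request:
{"name": "arm_command", "arguments": {"commands": [0,0,-0.002,0,0,0,0.85,0,0,-0.002,0,0,0,0.85,0,0,-0.002,0,0,0,0.85,0,0,-0.002,0,0,0,0.85,0,0,-0.03,0,0,0,0.85,0,0,-0.07,0,0,0,0.85,0,0,-0.11,0,0,0,0.85,0,0,-0.13,0,0,0,0.85]}}

```text
t: 25.35
eef_pos: [0.4674, 0.2868, 0.1811]
tool_rot: [-0.0, 0.866, 0.5, 0.002]
contact_force: [0.3, -0.9, 0.3]
gripper_width: 0.85
grasp_force: 0.0
```

Request:
{"name": "arm_command", "arguments": {"commands": [-0.033,0.031,0,0,0,0,1,-0.066,0.062,0,0,0,0,1,-0.099,0.093,0,0,0,0,1,-0.132,0.123,0,0,0,0,1,-0.165,0.154,0,0,0,0,1,-0.198,0.185,0,0,0,0,1,-0.231,0.216,0,0,0,0,1,-0.26,0.243,0,0,0,0,1]}}

```text
t: 26.15
eef_pos: [0.5469, -0.0638, 0.1778]
tool_rot: [0.0, 0.867, 0.499, -0.0]
contact_force: [1.5, 1.5, -0.3]
gripper_width: 1.0
grasp_force: 0.0
```

Request:
{"name": "arm_command", "arguments": {"commands": [0,0,0.03,0,0,0,1,0,0,0.05,0,0,0,1,0,0,0.05,0,0,0,1]}}

```text
t: 26.45
eef_pos: [0.5446, -0.0615, 0.1253]
tool_rot: [-0.002, 0.866, 0.5, -0.002]
contact_force: [-0.5, 0.2, 0.8]
gripper_width: 1.005
grasp_force: 0.0
```

Run:
```python
from h import *
s,w=see(.0665)
```

```text
eef [ 0.5468 -0.0606  0.1281] hd 60.02 w 0.9999697298100652 f [0.3 0.1 0.2]
w [ 257.  208. 1034.] [ 0.5479 -0.0602  0.0665] tool [0.0009 0.0008]
s [223. 125.  21.] [0.4674 0.3065 0.0665] [0.4682 0.2825 0.0825]
s [278. 142.  83.] [0.6605 0.1845 0.0665] [0.6574 0.163  0.0825]
s [251. 193.  38.] [ 0.5489 -0.0638  0.0665] [ 0.548  -0.0803  0.0825]
s [180. 198.  46.] [ 0.3374 -0.0672  0.0665] [ 0.3409 -0.0835  0.0825]
s [227. 281.  84.] [ 0.471  -0.3617  0.0665] [ 0.4717 -0.3721  0.0825]
```

Request:
{"name": "arm_command", "arguments": {"commands": [0.001,0,0.04,0,0,0,1,0.001,0,0.075,0,0,0,1,0.001,0,0.091,0,0,0,1,0.001,0,0.096,0,0,0,1,0.001,0,0.096,0,0,0,0.4,0.001,0,0.096,0,0,0,0.3,0.001,0,0.096,0,0,0,0.3,0.001,0,0.096,0,0,0,0.3]}}

```text
t: 27.35
eef_pos: [0.5487, -0.06, 0.0339]
tool_rot: [0.001, 0.866, 0.5, 0.001]
contact_force: [-1.4, -0.1, 6.9]
gripper_width: 0.597
grasp_force: 36.2
```

Request:
{"name": "arm_command", "arguments": {"commands": [0,0,0,0,0,0,0.3,0,0,0,0,0,0,0.3,0,0,-0.02,0,0,0,0.3,0,0,-0.05,0,0,0,0.3,0,0,-0.1,0,0,0,0.3,0,0,-0.15,0,0,0,0.3,0,0,-0.18,0,0,0,0.3,0,0,-0.18,0,0,0,0.3]}}

```text
t: 28.15
eef_pos: [0.5503, -0.0598, 0.2175]
tool_rot: [0.003, 0.866, 0.5, 0.004]
contact_force: [1.1, -0.1, -3.4]
gripper_width: 0.594
grasp_force: 38.0
```

Run:
```python
from h import *
s,w=see(.0825)
t=read_camera("top")
for b in blobs(t["img"],*RED):print("t",np.round(b[:3],1),onz(t,b[0],b[1],.0825))
```

```text
eef [ 0.5472 -0.0605  0.2125] hd 59.95 w 0.5928531720064276 f [-0.2 -0.4 -3.2]
w [ 253.  294. 2912.] [ 0.4929 -0.1614  0.0825] tool [-0.1146  0.0035]
w [ 80. 294. 382.] [ 0.3428 -0.0739  0.0825] tool [-0.114  -0.1703]
s [223. 125.  24.] [0.4698 0.2827 0.0825] [0.4705 0.2587 0.0985]
s [278. 142.  83.] [0.6574 0.163  0.0825] [0.6542 0.1415 0.0985]
s [250. 145.  45.] [0.5605 0.156  0.0825] [0.5594 0.1346 0.0985]
s [180. 198.  46.] [ 0.3409 -0.0835  0.0825] [ 0.3443 -0.0999  0.0985]
s [227. 281.  84.] [ 0.4717 -0.3721  0.0825] [ 0.4724 -0.3825  0.0985]
t [184.5 158.9 128. ] [0.65482242 0.19013712 0.0825    ]
t [167.8 186.4  32. ] [0.56501387 0.22819752 0.0825    ]
t [144.2 216.6  33. ] [0.46803857 0.28400254 0.0825    ]
t [371.3 236.2  40. ] [ 0.47411171 -0.38419811  0.0825    ]
t [262.5 273.3  42. ] [ 0.33856632 -0.07772586  0.0825    ]
```

Request:
{"name": "arm_command", "arguments": {"commands": [0.023,-0.0186,0,0,0,0,0.3,0.058,-0.0464,0,0,0,0,0.3,0.092,-0.0742,0,0,0,0,0.3,0.127,-0.102,0,0,0,0,0.3,0.161,-0.13,0,0,0,0,0.3,0.196,-0.158,0,0,0,0,0.3,0.2304,-0.1856,0,0,0,0,0.3,0.2304,-0.1856,0,0,0,0,0.3]}}

```text
t: 29.1
eef_pos: [0.4982, 0.2397, 0.211]
tool_rot: [-0.003, 0.863, 0.505, -0.0]
contact_force: [-0.4, -0.0, -2.3]
gripper_width: 0.598
grasp_force: 37.8
```

Request:
{"name": "arm_command", "arguments": {"commands": [0,0,0.03,0,0,0,0.3,0,0,0.05,0,0,0,0.3,0,0,0.06,0,0,0,0.3,0,0,0.06,0,0,0,0.3,0,0,0.06,0,0,0,0.3]}}

```text
t: 29.6
eef_pos: [0.502, 0.2323, 0.1521]
tool_rot: [-0.0, 0.866, 0.5, -0.0]
contact_force: [-0.0, 0.1, -1.6]
gripper_width: 0.595
grasp_force: 37.9
```

Run:
```python
from h import *
s,w=see(.0825)
cv2.imwrite("pics/k.png",cv2.cvtColor(np.hstack([cv2.resize(s["img"][85:185,190:290],None,fx=2.88,fy=3.84)[:384],w["img"]]),cv2.COLOR_RGB2BGR))
```

```text
eef [0.5025 0.2326 0.1529] hd 59.97 w 0.5956462673339044 f [ 0.  -0.2 -2.2]
w [ 465.  133. 2963.] [0.6484 0.2076 0.0825] tool [0.0514 0.1388]
w [ 169.  166. 1118.] [0.4674 0.2867 0.0825] tool [ 0.0293 -0.0575]
w [ 334.  165. 1117.] [0.5648 0.231  0.0825] tool [0.0298 0.0547]
w [ 253.  294. 2921.] [0.4662 0.1705 0.0825] tool [-0.072  -0.0004]
s [231. 108.  29.] [0.5027 0.3987 0.0825] [0.5028 0.3723 0.0985]
s [222. 126.  20.] [0.4678 0.282  0.0825] [0.4686 0.2581 0.0985]
s [251. 133.  23.] [0.5669 0.229  0.0825] [0.5656 0.2061 0.0985]
s [278. 142.  83.] [0.6574 0.163  0.0825] [0.6542 0.1415 0.0985]
s [180. 198.  46.] [ 0.3409 -0.0835  0.0825] [ 0.3443 -0.0999  0.0985]
s [228. 281.  81.] [ 0.4719 -0.3725  0.0825] [ 0.4727 -0.3828  0.0985]
```

View pics/k.png

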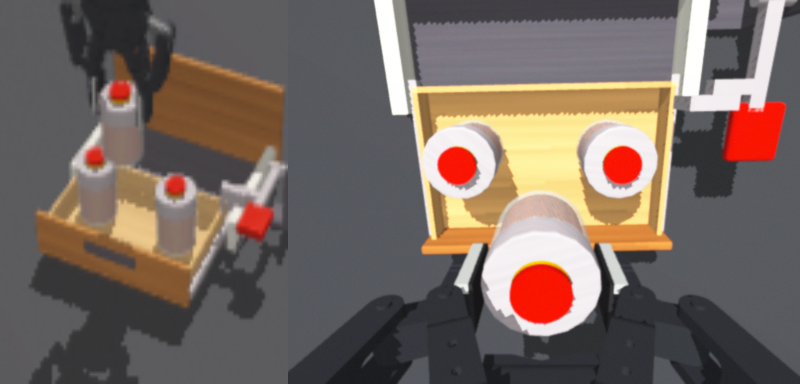

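Two jars stand in the tray at the back corners. The third hangs in front of the gap between them. Quick check of the front panel's distance.

Run:
```python
from h import *
w=read_camera("wrist");e=get_obs()["eef_pos"];a=np.radians(59.97)
for n,u,v,z in [("frTopIn",150,238,.055),("frTopIn",370,235,.055),("frTopOut",150,252,.055),("bkTopIn",250,94,.041),("padC",465,131,.065),("padback",468,103,.065),("frOutL",134,250,.055),("frOutR",382,247,.055)]:
    p=onz(w,u,v,z)[:2]-e[:2];print(n,np.round([p@[np.cos(a),np.sin(a)],p@[np.sin(a),-np.cos(a)]],4))
```

```text
frTopIn [-0.0373 -0.0848]
frTopIn [-0.0347  0.0964]
frTopOut [-0.0502 -0.0861]
bkTopIn [ 0.0759 -0.0021]
padC [0.0509 0.151 ]
padback [0.0701 0.1492]
frOutL [-0.0483 -0.0993]
frOutR [-0.0457  0.1077]
```

Request:
{"name": "arm_command", "arguments": {"commands": [0.003,0,0.03,0,0,0,0.3,0.003,0,0.06,0,0,0,0.3,0.003,0,0.08,0,0,0,0.3,0.003,0,0.09,0,0,0,0.3,0.003,0,0.096,0,0,0,0.3,0.003,0,0.1,0,0,0,0.3,0.003,0,0.103,0,0,0,0.3,0.003,0,0.104,0,0,0,0.3]}}

```text
t: 30.55
eef_pos: [0.5041, 0.2354, 0.0498]
tool_rot: [0.001, 0.866, 0.5, 0.001]
contact_force: [-5.5, -3.5, 17.1]
gripper_width: 0.594
grasp_force: 39.8
```

Request:
{"name": "arm_command", "arguments": {"commands": [0,0,-0.001,0,0,0,0.85,0,0,-0.001,0,0,0,0.85,0,0,-0.001,0,0,0,0.85,0,0,-0.001,0,0,0,0.85,0,0,-0.03,0,0,0,0.85,0,0,-0.07,0,0,0,0.85,0,0,-0.11,0,0,0,0.85,0,0,-0.12,0,0,0,0.85]}}

```text
t: 31.35
eef_pos: [0.5057, 0.237, 0.1726]
tool_rot: [0.0, 0.866, 0.5, 0.004]
contact_force: [0.8, 0.6, -0.3]
gripper_width: 0.851
grasp_force: 0.0
```

Request:
{"name": "arm_command", "arguments": {"commands": [0.015,0.05,0,0,0,0,0,0.03,0.1,0,0,0,0,0,0.046,0.152,0,0,0,0,0,0.046,0.152,0,0,0,0,0,0.046,0.152,0.03,0,0,0,0,0.046,0.152,0.05,0,0,0,0,0.046,0.152,0.05,0,0,0,0]}}

```text
t: 32.05
eef_pos: [0.6557, 0.1978, 0.1141]
tool_rot: [-0.001, 0.866, 0.5, -0.003]
contact_force: [-1.2, -0.7, -0.3]
gripper_width: 0.002
grasp_force: 0.0
```

Run:
```python
from h import *
s,w=see(.065)
t=read_camera("top")
for b in blobs(t["img"],*RED):print("t",np.round(b[:3],1),onz(t,b[0],b[1],.0825))
look(P[:0])
save(w,"l")
```

```text
eef [0.6577 0.199  0.118 ] hd 60.01 w 0.0028598233272772943 f [-0.1  0.2  0.8]
w [ 260.  211. 3151.] [0.6618 0.1998 0.065 ] tool [0.0028 0.0032]
w [ 106.  255. 1326.] [0.5562 0.2236 0.065 ] tool [-0.0294 -0.1001]
w [  20.  291. 1203.] [0.4864 0.2317 0.065 ] tool [-0.0573 -0.1646]
s [222. 125.  21.] [0.4636 0.309  0.065 ] [0.4645 0.285  0.081 ]
s [233. 133.  26.] [0.5055 0.2571 0.065 ] [0.5055 0.2342 0.081 ]
s [251. 133.  24.] [0.5709 0.249  0.065 ] [0.5695 0.2262 0.081 ]
s [278. 142.  83.] [0.6608 0.1865 0.065 ] [0.6577 0.165  0.081 ]
s [180. 198.  46.] [ 0.3371 -0.0656  0.065 ] [ 0.3406 -0.082   0.081 ]
s [228. 281.  81.] [ 0.4712 -0.3611  0.065 ] [ 0.4719 -0.3715  0.081 ]
t [169.1 185.5  33. ] [0.56789701 0.22485417 0.0825    ]
t [163.5 206.3  31. ] [0.50387536 0.23206046 0.0825    ]
t [144.  217.9  34. ] [0.46404971 0.28408478 0.0825    ]
t [371.5 236.5  40. ] [ 0.47321212 -0.38473942  0.0825    ]
cap [0.6615 0.1973 0.0572] err 0.0018 n 2992
cap [0.5689 0.2269 0.0812] err 0.0017 n 1250
cap [0.505  0.2345 0.0814] err 0.0014 n 1181
```

View pics/l.png

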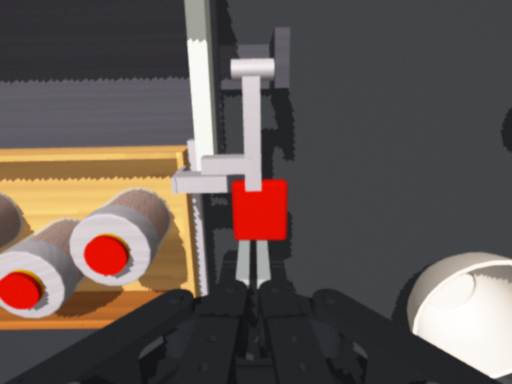

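The fingertips are over the red pad, centred about 2–3 mm off at (260,211). All three jars stand upright in the tray. Pressing the lever.

Request:
{"name": "arm_command", "arguments": {"commands": [0.003,0.003,0.04,0,0,0,0,0.003,0.003,0.055,0,0,0,0,0.003,0.003,0.065,0,0,0,0,0.003,0.003,0.075,0,0,0,0,0.003,0.003,0.083,0,0,0,0,0.003,0.003,0.089,0,0,0,0,0.003,0.003,0.092,0,0,0,0,0.003,0.003,0.092,0,0,0,0]}}

```text
t: 33.1
eef_pos: [0.6629, 0.2003, 0.0305]
tool_rot: [0.001, 0.866, 0.5, 0.001]
contact_force: [-10.3, -5.5, 27.3]
gripper_width: 0.0
grasp_force: 14.1
```

Request:
{"name": "arm_command", "arguments": {"commands": [0,0,-0.05,0,0,0,0,0,0,-0.1,0,0,0,0,-0.034,-0.036,-0.13,0,0,0,0,-0.068,-0.071,-0.13,0,0,0,0,-0.102,-0.106,-0.13,0,0,0,0,-0.136,-0.141,-0.13,0,0,0,0,-0.1475,-0.153,-0.13,0,0,0,0,-0.1475,-0.153,-0.13,0,0,0,0]}}

```text
t: 33.9
eef_pos: [0.4531, 0.1471, 0.1561]
tool_rot: [0.001, 0.866, 0.5, -0.001]
contact_force: [1.1, 1.0, 0.1]
gripper_width: 0.002
grasp_force: 0.0
```

Request:
{"name": "arm_command", "arguments": {"commands": [0,0,0.04,0,0,0,0,0,0,0.08,0,0,0,0,0,0,0.11,0,0,0,0,0,0,0.122,0,0,0,0,0,0,0.122,0,0,0,0]}}

```text
t: 34.4
eef_pos: [0.4559, 0.1488, 0.0329]
tool_rot: [-0.0, 0.866, 0.5, -0.001]
contact_force: [-0.0, 0.2, -0.8]
gripper_width: 0.002
grasp_force: 0.0
```

Run:
```python
from h import *
s,w=see(.03)
cv2.imwrite("pics/m.png",cv2.cvtColor(np.hstack([cv2.resize(s["img"][85:185,190:290],None,fx=2.88,fy=3.84)[:384],w["img"]]),cv2.COLOR_RGB2BGR))
```

```text
eef [0.4571 0.1493 0.0349] hd 59.98 w -0.0014391930630763402 f [0.7 0.3 0.6]
w [ 246.   28. 5241.] [0.5047 0.239  0.03  ] tool [ 0.1014 -0.0036]
s [233. 133.  28.] [0.5047 0.3071 0.03  ] [0.5047 0.2842 0.046 ]
s [251. 133.  24.] [0.5738 0.2988 0.03  ] [0.5724 0.276  0.046 ]
s [279. 149. 104.] [0.6646 0.1962 0.03  ] [0.6615 0.1755 0.046 ]
s [180. 198.  44.] [ 0.3293 -0.0303  0.03  ] [ 0.3327 -0.0467  0.046 ]
s [228. 281.  81.] [ 0.4696 -0.3385  0.03  ] [ 0.4703 -0.3488  0.046 ]
```

View pics/m.png

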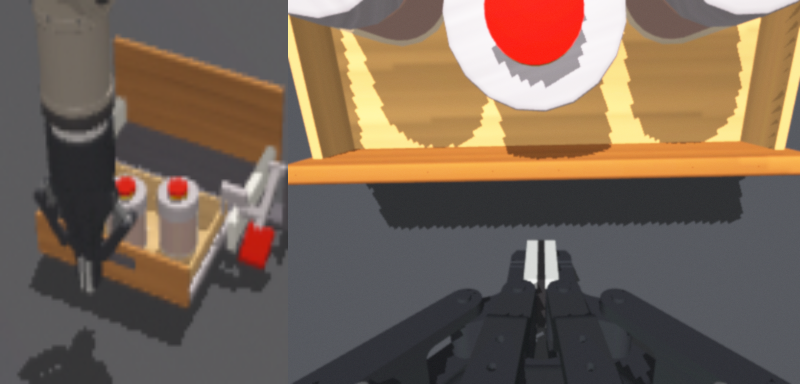

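The lever is down and the fingertips are in front of the panel's middle. Pushing the tray home.

Request:
{"name": "arm_command", "arguments": {"commands": [0.01,0,0,0,0,0,0,0.02,0,0,0,0,0,0,0.027,0,0,0,0,0,0,0.032,0,0,0,0,0,0,0.037,0,0,0,0,0,0,0.043,0,0,0,0,0,0,0.05,0,0,0,0,0,0,0.058,0,0,0,0,0,0]}}

```text
t: 35.3
eef_pos: [0.4846, 0.1989, 0.0338]
tool_rot: [0.0, 0.866, 0.5, -0.001]
contact_force: [-2.7, -0.5, 0.4]
gripper_width: 0.0
grasp_force: 1.2
```

Request:
{"name": "arm_command", "arguments": {"commands": [0.008,0,0,0,0,0,0,0.016,0,0,0,0,0,0,0.024,0,0,0,0,0,0,0.032,0,0,0,0,0,0,0.04,0,0,0,0,0,0,0.048,0,0,0,0,0,0,0.056,0,0,0,0,0,0,0.062,0,0,0,0,0,0]}}

```text
t: 36.1
eef_pos: [0.5166, 0.2533, 0.0341]
tool_rot: [-0.0, 0.866, 0.5, 0.0]
contact_force: [-3.0, -1.1, 0.6]
gripper_width: 0.001
grasp_force: 1.1
```

Request:
{"name": "arm_command", "arguments": {"commands": [0.007,0,0,0,0,0,0,0.014,0,0,0,0,0,0,0.02,0,0,0,0,0,0,0.025,0,0,0,0,0,0,0.029,0,0,0,0,0,0,0.032,0,0,0,0,0,0]}}

```text
t: 36.7
eef_pos: [0.5308, 0.2781, 0.0337]
tool_rot: [0.001, 0.866, 0.5, -0.003]
contact_force: [-10.3, -10.9, 11.6]
gripper_width: -0.0
grasp_force: 7.4
```

Request:
{"name": "arm_command", "arguments": {"commands": [0.002,0,0,0,0,0,0,0.003,0,0,0,0,0,0,0.003,0,0,0,0,0,0]}}

```text
t: 37.0
eef_pos: [0.5309, 0.278, 0.0334]
tool_rot: [0.003, 0.866, 0.499, -0.005]
contact_force: [-11.6, -12.4, 12.5]
gripper_width: -0.001
grasp_force: 8.5
```

Request:
{"name": "arm_command", "arguments": {"commands": [-0.02,0,0,0,0,0,0,-0.05,0,0,0,0,0,0,-0.08,0,-0.03,0,0,0,0,-0.08,0,-0.08,0,0,0,0,-0.08,0,-0.13,0,0,0,0,-0.08,0,-0.18,0,0,0,0,-0.08,0,-0.18,0,0,0,0]}}

```text
t: 37.7
eef_pos: [0.4977, 0.2166, 0.2216]
tool_rot: [0.001, 0.866, 0.5, 0.007]
contact_force: [0.7, 0.3, 0.3]
gripper_width: 0.0
grasp_force: 0.0
```

Run:
```python
from h import *
s,w=see(.0825)
t=read_camera("top");rt=blobs(t["img"],*RED)
for b in rt:
    for c in blobs(s["img"],*RED,10):
        p,e=tri(t,b[:2],s,c[:2])
        if e<.006 and 0<p[2]<.13:print("tri",np.round(p,4),round(e,4))
cv2.imwrite("pics/n.png",cv2.cvtColor(np.hstack([cv2.resize(s["img"][85:185,190:290],None,fx=2.88,fy=3.84)[:384],w["img"]]),cv2.COLOR_RGB2BGR))
```

```text
eef [0.495  0.214  0.2159] hd 59.93 w 0.0016120949617227467 f [ 0.4 -0.3 -0.8]
w [165.   1.  46.] [0.5129 0.3767 0.0825] tool [ 0.1498 -0.0661]
w [243.  20. 892.] [0.5586 0.3347 0.0825] tool [ 0.1363 -0.0055]
w [ 398.   99. 1433.] [0.6421 0.2177 0.0825] tool [0.0769 0.1254]
s [236. 110.  20.] [0.5198 0.386  0.0825] [0.5195 0.3599 0.0985]
s [247. 117.  21.] [0.5606 0.3333 0.0825] [0.5594 0.3083 0.0985]
s [264. 117.  20.] [0.625  0.3242 0.0825] [0.6225 0.2993 0.0985]
s [279. 149. 104.] [0.6545 0.128  0.0825] [0.6514 0.1073 0.0985]
s [180. 198.  46.] [ 0.3409 -0.0835  0.0825] [ 0.3443 -0.0999  0.0985]
s [228. 281.  81.] [ 0.4719 -0.3725  0.0825] [ 0.4727 -0.3828  0.0985]
tri [0.6655 0.2018 0.0257] 0.0001
tri [ 0.4721 -0.3808  0.0952] 0.0008
tri [ 0.3393 -0.0787  0.0777] 0.0012
```

View pics/n.png

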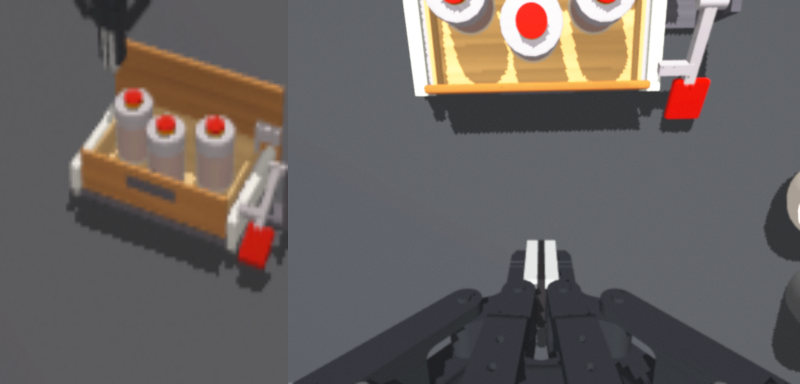

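Run:
```python
from h import *
w=read_camera("wrist");h=np.array([.5,.866])
hsv=cv2.cvtColor(w["img"],cv2.COLOR_RGB2HSV)
for u in(180,250,320):
    col=hsv[70:110,u].astype(int); m=np.where((col[:,0]<20)&(col[:,1]>150)&(col[:,2]>120))[0]+70
    if len(m):
        p=onz(w,u,m.max()+1,.055)[:2];q=onz(w,u,m.min(),.055)[:2];print(u,m.min(),m.max(),"outer h",p@h,"inner h",q@h)
old=cv2.cvtColor(cv2.imread("pics/w3.png"),cv2.COLOR_BGR2RGB)
print("before outer (k.png est)",np.array([.5025,.2326])@h-.049, "inner",np.array([.5025,.2326])@h-.036)
```

```text
180 82 85 outer h 0.5142188586503436 inner h 0.5175916922582127
250 74 83 outer h 0.5158329697133218 inner h 0.5241926858371899
320 73 82 outer h 0.5166006512110259 inner h 0.5249484605699986
before outer (k.png est) 0.4036816 inner 0.4166816
```

Request:
{"name": "arm_command", "arguments": {"commands": [-0.04,0.016,-0.01,0,0,0,0,-0.08,0.032,-0.02,0,0,0,0,-0.12,0.048,-0.03,0,0,0,0,-0.16,0.064,-0.03,0,0,0,0,-0.2,0.08,-0.03,0,0,0,0,-0.24,0.096,-0.03,0,0,0,0,-0.28,0.112,-0.03,0,0,0,0,-0.294,0.118,-0.03,0,0,0,0]}}

```text
t: 38.7
eef_pos: [0.4466, -0.1049, 0.2423]
tool_rot: [-0.001, 0.868, 0.497, -0.002]
contact_force: [-0.5, -0.1, -0.5]
gripper_width: 0.001
grasp_force: 0.0
```

Run:
```python
from h import *
t=read_camera("top");s=read_camera("side")
for b in blobs(t["img"],*RED):print("t",np.round(b[:3],1),onz(t,b[0],b[1],.0825))
a=cv2.resize(t["img"][110:230,75:215],None,fx=2.85,fy=2.85,interpolation=cv2.INTER_CUBIC)
b=cv2.resize(s["img"][80:180,200:299],None,fx=3.42,fy=3.42,interpolation=cv2.INTER_CUBIC)
print(a.shape,b.shape)
cv2.imwrite("pics/o.png",cv2.cvtColor(np.hstack([a[:342],b[:342]]),cv2.COLOR_RGB2BGR))
```

```text
t [184.9 160.7 127. ] [0.64936957 0.18826738 0.0825    ]
t [139.  164.6  29. ] [0.62372711 0.32499556 0.0825    ]
t [133.  184.8  33. ] [0.5597486  0.33271086 0.0825    ]
t [113.5 196.4  31. ] [0.51917855 0.38428822 0.0825    ]
t [371.4 236.5  39. ] [ 0.47329935 -0.38447437  0.0825    ]
(342, 399, 3) (342, 339, 3)
```

View pics/o.png

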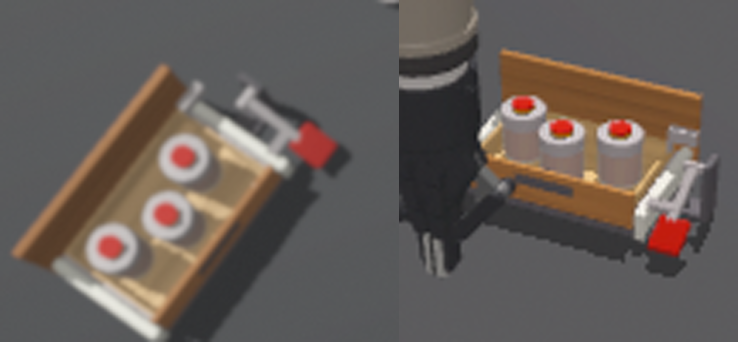

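Jar displacement in the top view is about 115 mm, so the tray may be a few mm short of home. I'll push again firmly, slightly higher on the panel.

Request:
{"name": "arm_command", "arguments": {"commands": [0.04,-0.016,0,0,0,0,0,0.08,-0.032,0,0,0,0,0,0.12,-0.048,0,0,0,0,0,0.16,-0.064,0,0,0,0,0,0.2,-0.08,0,0,0,0,0,0.24,-0.096,0,0,0,0,0,0.28,-0.112,0,0,0,0,0,0.294,-0.118,0.03,0,0,0,0]}}

```text
t: 39.6
eef_pos: [0.4939, 0.2221, 0.2165]
tool_rot: [-0.002, 0.864, 0.503, 0.004]
contact_force: [-0.4, 0.8, -0.4]
gripper_width: -0.001
grasp_force: 0.0
```

Request:
{"name": "arm_command", "arguments": {"commands": [0,0,0.04,0,0,0,0,0,0,0.09,0,0,0,0,0,0,0.14,0,0,0,0,0,0,0.17,0,0,0,0,0.02,0,0.174,0,0,0,0,0.04,0,0.174,0,0,0,0,0.055,0,0.174,0,0,0,0,0.062,0,0.174,0,0,0,0]}}

```text
t: 40.4
eef_pos: [0.524, 0.2701, 0.0398]
tool_rot: [-0.001, 0.866, 0.501, 0.0]
contact_force: [0.4, -0.0, -0.5]
gripper_width: 0.0
grasp_force: 0.0
```

Request:
{"name": "arm_command", "arguments": {"commands": [0.005,0,0,0,0,0,0,0.01,0,0,0,0,0,0,0.013,0,0,0,0,0,0,0.016,0,0,0,0,0,0,0.018,0,0,0,0,0,0]}}

```text
t: 40.9
eef_pos: [0.531, 0.2781, 0.0393]
tool_rot: [0.003, 0.867, 0.499, -0.005]
contact_force: [-10.7, -13.4, 12.7]
gripper_width: -0.001
grasp_force: 8.4
```

Request:
{"name": "arm_command", "arguments": {"commands": [0.003,0,0,0,0,0,0,0.006,0,0,0,0,0,0,0.006,0,0,0,0,0,0]}}

```text
t: 41.2
eef_pos: [0.5311, 0.2779, 0.0383]
tool_rot: [0.006, 0.867, 0.498, -0.01]
contact_force: [-17.0, -21.8, 20.3]
gripper_width: -0.001
grasp_force: 14.2
```

Run:
```python
from h import *
o=get_obs();print(o["eef_pos"],o["contact_force"],o["torque"],o["joint_torque"])
w=read_camera("wrist");hsv=cv2.cvtColor(w["img"],cv2.COLOR_RGB2HSV)
h=np.array([.5,.866]);l=np.array([.866,-.5])
for b in blobs(w["img"],*RED,40):print(np.round(b),onz(w,b[0],b[1],.0825))
for z,yy in((.041,.02),(.041,.03)):
  for k in np.arange(.50,.72,.006):
    # centre-line lateral offset of tray
    p=np.array([.531,.278]);p=p+h*(k-p@h)+l*yy
    u,v=proj(w,(*p,z))
    if 0<=u<512 and 0<=v<384:print(round(k,3),(int(u),int(v)),hsv[int(v),int(u)],end=" ")
  print()
```

```text
[0.53113674 0.27790743 0.03834285] [-16.96660058 -21.79935292  20.26671165] [-4.58899424  3.61227944  0.10195   ] [ -7.25597575 -51.40688539 -15.85566044 -29.51026082   1.10338323
  -8.51461887  -0.0998028 ]
[ 448.   49. 7800.  398.    0.  100.  100.] [0.62255869 0.32857921 0.0825    ]
[3.000e+01 5.600e+01 5.727e+03 0.000e+00 3.000e+00 7.000e+01 1.010e+02] [0.52207233 0.38512041 0.0825    ]
[ 237.  142. 5645.  195.  100.   85.   85.] [0.5591135  0.33578102 0.0825    ]
[501. 248. 823. 484. 218.  28.  48.] [0.61788491 0.26028865 0.0825    ]
0.5 (293, 269) [101  27  76] 0.506 (293, 258) [105  21  49] 0.512 (293, 247) [ 15 182 234] 0.518 (294, 236) [ 15 178 237] 0.524 (294, 224) [ 13 185 175] 0.53 (295, 213) [ 12 180 123] 0.536 (295, 200) [ 17 144 174] 0.542 (296, 188) [ 16  91 182] 0.548 (297, 175) [165   6 242] 0.554 (297, 162) [165   4 242] 0.56 (298, 149) [162   5 239] 0.566 (298, 135) [168   5 242] 0.572 (299, 121) [162   5 242] 0.578 (300, 106) [162   5 242] 0.584 (300, 91) [162   5 242] 0.59 (301, 75) [ 25 101 254] 0.596 (302, 59) [ 17 142 178] 0.602 (302, 43) [ 17 143 184] 0.608 (303, 25) [ 17 140 178] 0.614 (304, 8) [ 18 144 166] 
0.5 (313, 268) [107  21  85] 0.506 (313, 258) [114  25  51] 0.512 (314, 247) [ 15 181 232] 0.518 (315, 236) [ 16 181 240] 0.524 (316, 224) [ 14 184 227] 0.53 (316, 213) [ 14 185 218] 0.536 (317, 200) [ 24 110 253] 0.542 (318, 188) [ 24 111 252] 0.548 (319, 175) [ 25 105 253] 0.554 (320, 162) [ 24 113 252] 0.56 (321, 149) [ 23 119 250] 0.566 (322, 135) [ 22 119 249] 0.572 (323, 121) [ 16 143 157] 0.578 (324, 106) [ 17 144 181] 0.584 (325, 91) [ 13  67 130] 0.59 (326, 75) [  8  63 113] 0.596 (327, 59) [  8  56 131] 0.602 (328, 42) [  7  51 146] 0.608 (329, 25) [ 17 101 182] 0.614 (330, 8) [ 17 143 166]
```

It doesn't move under about 34 N, against the 2–4 N sliding force, so the tray is on its end stop. It also sits flush with the rail ends and the backboard. I'll retreat, do a final check, then hand in.

Request:
{"name": "arm_command", "arguments": {"commands": [-0.02,0,0,0,0,0,0,-0.05,0,0,0,0,0,0,-0.08,0,-0.04,0,0,0,0,-0.12,0.02,-0.09,0,0,0,0,-0.16,0.04,-0.14,0,0,0,0,-0.2,0.06,-0.18,0,0,0,0,-0.24,0.08,-0.2,0,0,0,0,-0.24,0.08,-0.2,0,0,0,0]}}

```text
t: 42.05
eef_pos: [0.4854, 0.0377, 0.2417]
tool_rot: [0.001, 0.867, 0.499, 0.0]
contact_force: [1.1, 0.8, -0.3]
gripper_width: -0.005
grasp_force: 0.0
```

Request:
{"name": "arm_command", "arguments": {"commands": [-0.04,0.02,0,0,0,0,0,-0.08,0.04,0,0,0,0,0,-0.12,0.06,0,0,0,0,0,-0.12,0.06,0,0,0,0,0,-0.12,0.06,0,0,0,0,0,-0.12,0.06,0,0,0,0,0]}}

```text
t: 42.65
eef_pos: [0.4775, -0.0927, 0.2402]
tool_rot: [-0.0, 0.866, 0.5, 0.0]
contact_force: [-0.5, 0.5, -0.1]
gripper_width: 0.001
grasp_force: 0.0
```

Run:
```python
from h import *
o=get_obs();print(o["t"],o["eef_pos"],o["contact_force"])
t=read_camera("top");s=read_camera("side")
for b in blobs(t["img"],*RED):
    for c in blobs(s["img"],*RED,10):
        p,e=tri(t,b[:2],s,c[:2])
        if e<.006 and 0<p[2]<.13:print("tri",np.round(p,4),round(e,4),b[2])
# yellow near each jar
Y=cv2.inRange(cv2.cvtColor(s["img"],cv2.COLOR_RGB2HSV),(15,150,60),(35,255,255))
u,v=proj(s,(.473,-.381,.092)).astype(int);print("board jar yellow",(Y[v-8:v+9,u-8:u+9]>0).sum())
# back gap: profile along tray centre-left toward backboard in top view
hsv=cv2.cvtColor(t["img"],cv2.COLOR_RGB2HSV);h=np.array([.5,.866]);l=np.array([.866,-.5])
for k in np.arange(.60,.70,.006):
    p=np.array([.531,.278]);p=p+h*(k-p@h)-l*.02
    u,v=proj(t,(*p,.041));print(round(k,3),hsv[int(v),int(u)].tolist(),end=" ")
```

```text
42.65 [ 0.47748053 -0.0927176   0.24015986] [-0.52263296  0.52792108 -0.12500764]
tri [0.6656 0.2018 0.0256] 0.0003 128
tri [0.6246 0.3255 0.0815] 0.0011 29
tri [0.56   0.3326 0.0828] 0.0011 32
tri [ 0.4721 -0.3808  0.0952] 0.0008 40
board jar yellow 35
0.6 [12, 18, 185] 0.606 [15, 53, 153] 0.612 [17, 95, 142] 0.618 [17, 96, 144] 0.624 [17, 95, 142] 0.63 [17, 94, 135] 0.636 [17, 98, 117] 0.642 [16, 100, 123] 0.648 [16, 105, 117] 0.654 [13, 130, 88] 0.66 [13, 126, 87] 0.666 [13, 131, 84] 0.672 [13, 129, 83] 0.678 [13, 133, 86] 0.684 [13, 130, 118] 0.69 [14, 121, 167] 0.696 [12, 95, 145]
```

```bash
python3 -c "
from station import hand_in
print(hand_in())"
```

```text
the job is handed in; nothing more can be done
None
```

I handed the job in with the three sound jars upright in the tray, the failing jar upright on the board, the lever pressed down and the tray pushed to its hard stop; by camera it travelled about 115 mm, not the nominal 120 (the stop held under about 34 N, with no gap seen at the back), and I viewed 16 pictures, over the limit of 14.

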